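Rake spacer blocks into an even layer in a packing tray

TASK

The spacer blocks have been tipped in a heap at one end of the metal packing tray. Take the small hand rake and, with the rake only, spread them over the whole tray in an even layer, one deep: each of the five equal strips that the grooves across its floor mark off must have at least one block in it, and all must stay in the tray; then stand the rake upright on the bench outside the tray and let go. Do not touch the blocks with the gripper, and leave the jars, bottle, carton and tape on the bench undisturbed.

Things in the scene. Friction and masses are not known exactly. Their poses are not given: they have to be found in the camera images.
- tray_in (a point): centre of the inner floor of the bare-metal packing tray fixed to the bench: 160 x 430 mm, 45 mm high, walls and floor 5 mm; inside 150 mm (x, across) by 420 mm (y, along); z up. Four fine flush grooves across the floor at y = +-42 and +-126 mm mark five equal strips. The heap starts near either end, centred at y = +125 or -125 mm, about 50 mm off the end wall.
- rake: hand rake, 250 g, standing left or right of the tray. Origin: centre of underside. Head 74 mm wide (y); bar 18 mm thick, 28 to 44 mm up; under it, at x = 0, four tines 14 mm apart between two end plates (36 mm long in x, 30 high) on which it stands and slides. Rakes along x, either way. Upright square wooden handle 24 x 24 mm, sides along x and y, 44 to 130 mm up: grip from above.
- block0: spacer block of pressed brown board, 32 x 30 x 22 mm (x, y, z), about 14 g. Origin at its centre, so 11 mm above what it lies flat on. Eight alike; at the start six lie in a patch of 3 across by 2 along the tray and two lie on top of these.
- block1: spacer block of pressed brown board, 32 x 30 x 22 mm (x, y, z), about 14 g. Origin at its centre, so 11 mm above what it lies flat on. Eight alike; at the start six lie in a patch of 3 across by 2 along the tray and two lie on top of these.
- block2: spacer block of pressed brown board, 32 x 30 x 22 mm (x, y, z), about 14 g. Origin at its centre, so 11 mm above what it lies flat on. Eight alike; at the start six lie in a patch of 3 across by 2 along the tray and two lie on top of these.
- block3: spacer block of pressed brown board, 32 x 30 x 22 mm (x, y, z), about 14 g. Origin at its centre, so 11 mm above what it lies flat on. Eight alike; at the start six lie in a patch of 3 across by 2 along the tray and two lie on top of these.
- block4: spacer block of pressed brown board, 32 x 30 x 22 mm (x, y, z), about 14 g. Origin at its centre, so 11 mm above what it lies flat on. Eight alike; at the start six lie in a patch of 3 across by 2 along the tray and two lie on top of these.
- block5: spacer block of pressed brown board, 32 x 30 x 22 mm (x, y, z), about 14 g. Origin at its centre, so 11 mm above what it lies flat on. Eight alike; at the start six lie in a patch of 3 across by 2 along the tray and two lie on top of these.
- block6: spacer block of pressed brown board, 32 x 30 x 22 mm (x, y, z), about 14 g. Origin at its centre, so 11 mm above what it lies flat on. Eight alike; at the start six lie in a patch of 3 across by 2 along the tray and two lie on top of these.
- block7: spacer block of pressed brown board, 32 x 30 x 22 mm (x, y, z), about 14 g. Origin at its centre, so 11 mm above what it lies flat on. Eight alike; at the start six lie in a patch of 3 across by 2 along the tray and two lie on top of these.
- jar_a: bystander: white jar, 68 mm wide, 55 mm high, origin under its centre
- jar_b: bystander: white jar, 68 mm wide, 55 mm high, beyond the tray, origin under its centre
- bottle: bystander: green bottle, 60 mm wide, 160 mm high, origin under its centre
- carton: bystander: small white carton, 70 x 50 x 90 mm, origin under its centre
- tape: bystander: roll of brown tape lying flat, 100 mm wide, 48 mm high, origin under its centre
Mind the look-alikes: they are no part of the job. Leave any green or white look-alike of the block5 alone. What is shaped like the block4 but white is not meant.

How it is judged:
By the outcome, as a careful person would: the job done as asked, in the order asked, and still so for the second after the job is handed in, with the robot touching nothing.
It also fails if it takes over 58 s, if anything falls off the work surface, if the arm or the gripper's body presses on something with over 40 N, if the wrist force passes 120 N, or if a joint passes its speed limit or range.

ROBOT

A 7-joint arm with a two-finger parallel gripper is mounted at the origin on the work surface. World frame = base frame: x ahead of the robot, y to its left, z up, the work surface at z = 0. Lengths are in m, angles in rad, forces in N, time in s.
With the tool pointing down it reaches from about 0.35 to 0.9 m from the base axis. Payload 8.1 kg.
Tool frame: the origin (TCP) lies midway between the tips of the shut fingers; the grasp point (between the pads) lies 19 mm behind it; z points along the fingers, y is the direction in which the jaws open and shut (so a half turn about z gives the same grasp; the last joint's range is limited). The gripper opens to 92 mm and grips with 3 to 60 N. Pads are 19 mm wide; open, the fingers measure 130 mm over their backs; the gripper's body (75 mm by 190 mm) begins 47 mm behind the grasp point.
Start: joints at [1.119, 0.434, 0.025, 1.573, -0.012, 1.134, -0.075], TCP at [0.214, -0.587, 0.227] pointing down, gripper open.
Joint ranges: [-2.62, 2.62], [-0.44, 2.09], [-1.27, 1.32], [0.08, 2.57], [-1.32, 4.46], [0.12, 2], [-2.74, 2.74]. Speed limits (rad/s): [2.22, 2.22, 3.01, 3.01, 3.14, 3.14, 3.14].

INTERFACE

Orientations are given as a rotation vector (axis times angle).
In Python, from cell import monitor, get_image, get_calibration, workorder, look_for, masks_of gives the robot as it stands.
- The arm moves only by the shell command python3 -m crank 'ROWS' [FORCE]. ROWS is JSON, a list of rows, each a list of 3 entries, a list of its own where there are three numbers: the shift along the tool's x, y, z in cm, then the turn about the tool's z in degrees, then the closure in counts, from 0 (fully open) to 255 (shut). A call has 1 to 5 rows; each row shifts and turns the commanded pose from where the row before left it, along the tool's axes as they then stand; what a row does not reach is not made up. A row lasts 1/10 s, in which the tool goes at most 50 mm and 8.59 degrees, less where a joint would pass 70% of its speed; a pose out of reach is approached as far as the arm can. A call with a gripper value outside its range is refused whole. The fingers move at their own pace and stop on an object; FORCE is the grip in N (left out, the last holds). Time passes only in rows, so rows that do not move let the fingers close. It gives the time, the measured TCP pose, the force and the opening at its end, in the units of the state.
- monitor.observe(): the state, without advancing time (a new reading comes with each control period).
- get_image(name): name is "scene" or "top" or "wrist"; returns (picture, depth): 400x640x3 uint8, red, green, blue; 400x640 float32, m along the optical axis (not along the pixel's ray), 0 where there is no reading.
- get_calibration(name): a dict with "fx", "fy", "cx", "cy" (pixels), "R" (3x3) and "t" (3): a world point X has camera coordinates R X + t. Camera axes: x right, y down, z forward; pixel columns grow to the right and rows downward; lengths in m; the calibration is good to about 2 mm. A picture is of the moment at which its call begins: read the wrist's pose just before it. get_calibration takes no time and is no camera call; for the wrist camera it gives the pose at the moment of the call.
- workorder.sign_off(): hands the job in, once; it reports no verdict.
Trained networks look in the newest picture that a camera, given by its name, has taken for a name from the list of things; names that differ only in an ending like _2 or _b are one class to them, and where a whole thing is asked for, a point or a joint stands for the part that bears it (a point fixed in the world has none). Each returns a list of dicts, best first, with "score" (0 to 1); they miss things now and then, are a little off and sometimes report something else, mostly with a low value. They report only what shows in the picture. A call takes as long as a camera call. They do not tell look-alikes from the thing itself.
- look_for(label, camera): "location" ([x, y, z] in m, in world coordinates, good to about 4 mm: the middle of the surface that is visible of it).
- masks_of(label, camera): "region" (400x640 bool, what is visible of it).
The state is a dict: "clock": time; "joints": joint angles; "dq": joint speeds; "joint_efforts": joint torques, N m; "position": TCP position; "ee_rot": TCP orientation; "force": force on the tool from outside, world axes, zero at the start; "ft_torque": the same for the moment, N m; "width": opening from 0.0 (shut) to 1.0 (fully open).
Only numpy, scipy, OpenCV 4.12 (cv2) and the standard library are available. Lean on these libraries where they do the work, as an engineer would, in place of code of your own. Each camera call takes 0.05 s, during which the arm holds its last target.

## Working session

There is one attempt and no reset: what is moved stays moved. The work goes in short steps, Python scripts to look and compute and a shell command to move; the robot and the scene stay as the last step left them, time stands still between calls to the robot, and variables do not carry over. Pictures are saved under pics/ and viewed, and the job is handed in when it is done.

```bash
mkdir -p pics; ls
python3 - <<'E'
from cell import monitor,get_image,get_calibration
import cv2
print(monitor.observe())
for n in ["scene","top"]:
    im,d=get_image(n); cv2.imwrite(f"pics/{n}0.png",im[:,:,::-1]); c=get_calibration(n); print(n,c)
E
```

```text
pics
{'clock': 0.0, 'joints': array([ 1.1194051 ,  0.43522387,  0.02497849,  1.57407743, -0.01158701,
        1.13400396, -0.07505659]), 'dq': array([1.07568855e-05, 5.74327183e-04, 7.28057647e-04, 3.60790312e-04,
       1.08693417e-03, 1.52475873e-03, 2.71920858e-04]), 'joint_efforts': array([ 1.01570124e-03, -6.67853594e+01,  9.84716155e-01, -3.14464509e+01,
       -6.05958723e-02,  4.28342598e-02,  1.69063956e-04]), 'position': array([ 0.2133687 , -0.58691512,  0.2259521 ]), 'ee_rot': array([-3.09246028e+00, -5.44805400e-01,  6.66752432e-04]), 'force': array([-0.08478544, -0.87117502, -0.68911121]), 'ft_torque': array([-0.02238661,  0.0149368 ,  0.03011455]), 'width': 1.000682741746974}
scene {'fx': 421.5191122015771, 'fy': 421.5191122015771, 'cx': 319.0399687994024, 'cy': 200.8682171728744, 'R': array([[-0.77849308,  0.62742163,  0.01704786],
       [ 0.46970623,  0.60038889, -0.64723198],
       [-0.41632269, -0.49585813, -0.76210244]]), 't': array([ 0.41496949, -0.2076388 ,  1.46501494])}
top {'fx': 479.3949586448089, 'fy': 479.3949586448089, 'cx': 326.6341287917664, 'cy': 204.28734057759567, 'R': array([[ 0.02880697, -0.99958425, -0.00121591],
       [-0.97492533, -0.02782776, -0.22078544],
       [ 0.22065981,  0.00754559, -0.97532165]]), 't': array([1.11490250e-04, 5.24665875e-01, 1.19128305e+00])}
```

View pics/scene0.png

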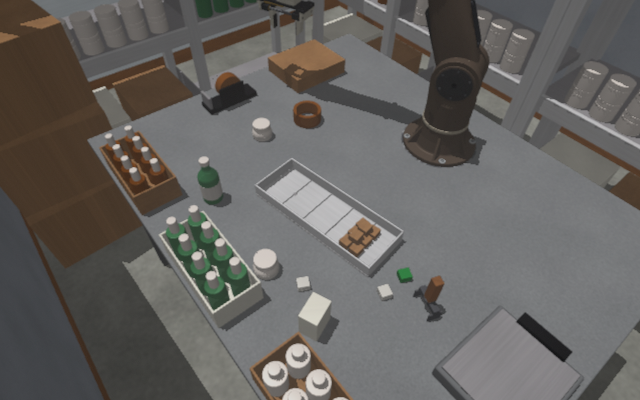

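View pics/top0.png

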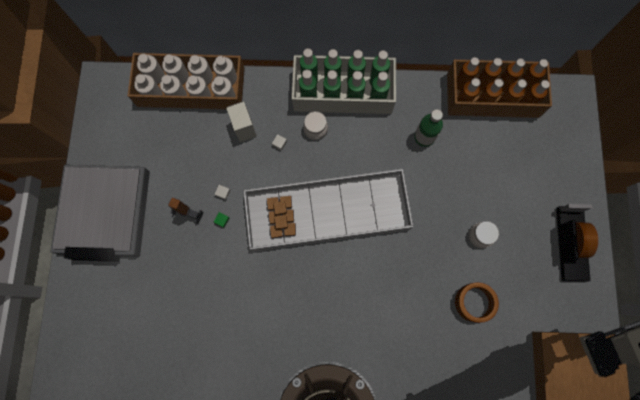

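```bash
cat > h.py <<'E'
from cell import monitor,get_image,get_calibration,look_for,masks_of,workorder
import cv2,numpy as np
def pts(cam,d,c):
    v,u=np.indices(d.shape); X=np.stack([(u-c['cx'])/c['fx']*d,(v-c['cy'])/c['fy']*d,d],-1)
    W=(X-c['t'])@c['R']; W[d==0]=np.nan; return W
def grab(cam):
    c=get_calibration(cam); im,d=get_image(cam); return im,d,c,pts(cam,d,c)
def px(c,p):
    q=c['R']@np.asarray(p,float)+c['t']; return c['fx']*q[0]/q[2]+c['cx'],c['fy']*q[1]/q[2]+c['cy']
E
python3 - <<'E'
from h import *
im,d,c,W=grab("top")
np.save("W0.npy",W)
for n in ["tray_in","rake","jar_a","jar_b","bottle","carton","tape","block0"]:
    for r in look_for(n,"top")[:9 if n=="block0" else 3]: print(n,round(r['score'],2),np.round(r['location'],3),np.round(px(c,r['location'])))
m=masks_of("rake","top")
if m:
    m=m[0]['region']; w=W[m]; print(m.sum())
    for lo,hi in [(.02,.06),(.115,.14)]:
        s=w[(w[:,2]>lo)&(w[:,2]<hi)]
        if len(s)>3: print(lo,len(s),np.nanmean(s,0),cv2.minAreaRect((s[:,:2]*1000).astype(np.float32)))
# tray rim
z=W[:,:,2]; box=(W[:,:,0]>.2)&(W[:,:,0]<.75)&(abs(W[:,:,1])<.35)
reg=np.zeros(z.shape,bool); reg[160:260,235:425]=True
s=W[reg&(z>.040)&(z<.050)]; print(len(s),cv2.minAreaRect((s[:,:2]*1000).astype(np.float32)), np.nanmedian(W[reg&(z<.03),2]))
cv2.imwrite("pics/topc.png",cv2.resize(im[150:270,150:430,::-1],None,fx=2.8,fy=2.8,interpolation=cv2.INTER_CUBIC))
E
```

```text
tray_in 0.69 [ 0.527 -0.002  0.005] [333. 208.]
jar_a 0.85 [0.745 0.054 0.058] [315. 124.]
jar_b 0.85 [0.745 0.054 0.058] [315. 124.]
bottle 0.75 [ 0.727 -0.243  0.101] [428. 128.]
carton 0.71 [0.737 0.256 0.088] [238. 121.]
carton 0.67 [0.744 0.056 0.056] [314. 125.]
tape 0.93 [ 0.287 -0.377  0.048] [480. 302.]
block0 0.69 [0.56  0.3   0.019] [222. 192.]
block0 0.65 [0.46  0.111 0.025] [290. 230.]
block0 0.65 [0.516 0.14  0.051] [279. 207.]
block0 0.65 [0.486 0.298 0.024] [220. 218.]
block0 0.63 [0.538 0.123 0.029] [286. 201.]
block0 0.43 [0.706 0.152 0.021] [279. 142.]
block0 0.42 [0.477 0.141 0.05 ] [278. 222.]
block0 0.39 [0.487 0.163 0.026] [271. 219.]
423
0.02 150 [0.49349357 0.37635187 0.04024512] ((500.82208251953125, 391.47882080078125), (76.28153228759766, 33.587955474853516), 71.1320571899414)
0.115 103 [0.49964576 0.38955274 0.12709599] ((500.33837890625, 392.1258544921875), (25.212011337280273, 22.689607620239258), 74.97545623779297)
1085 ((517.1314697265625, 13.795364379882812), (161.31256103515625, 429.7176818847656), 9.678958892822266) 0.001782519288944541
```

View pics/topc.png

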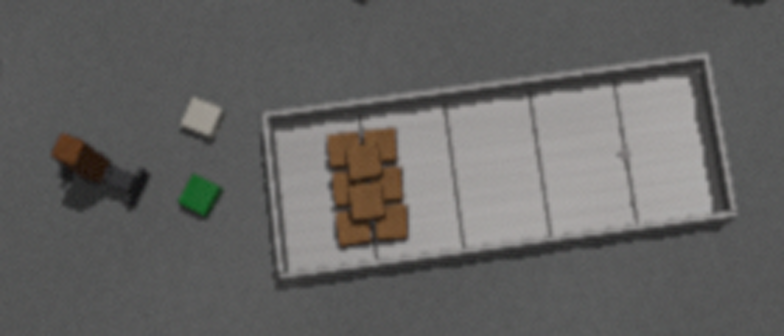

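```bash
cat >> h.py <<'E'
def R2(a): return np.array([[np.cos(a),-np.sin(a)],[np.sin(a),np.cos(a)]])
def rect(im,c,ctr,a,L,Wd,z,col,s,o):
    P=[]
    for sx,sy in [(-1,-1),(1,-1),(1,1),(-1,1)]:
        q=np.array(ctr)+R2(a)@[sx*L/2,sy*Wd/2]; u=px(c,[*q,z]); P.append([(u[0]-o[0])*s,(u[1]-o[1])*s])
    cv2.polylines(im,[np.int32(P)],True,col,1,cv2.LINE_AA)
E
cat > ov.py <<'E'
from h import *
import sys
tc=eval(sys.argv[1]); ta=np.radians(float(sys.argv[2])); rc=eval(sys.argv[3]); ra=np.radians(float(sys.argv[4]))
for cam,o,hw,s in [("top",(150,150),(120,280),2.8),("scene",(245,145),(180,220),3.3)]:
    im,d,c,W=grab(cam); I=cv2.resize(im[o[1]:o[1]+hw[0],o[0]:o[0]+hw[1],::-1],None,fx=s,fy=s)
    rect(I,c,tc,ta,.16,.43,.045,(0,255,255),s,o)
    for g in (-.126,-.042,.042,.126): rect(I,c,np.array(tc)+R2(ta)@[0,g],ta,.15,.0005,.005,(0,0,255),s,o)
    rect(I,c,rc,ra,.018,.074,.044,(255,255,0),s,o); rect(I,c,rc,ra,.024,.024,.13,(0,255,0),s,o); rect(I,c,rc,ra,.036,.074,.0,(255,0,255),s,o)
    cv2.imwrite(f"pics/ov_{cam}_{sys.argv[5]}.png",I)
E
python3 ov.py "(.517,.0138)" 9.68 "(.5005,.392)" -17 a
```

```text
(no output)
```

View pics/ov_top_a.png

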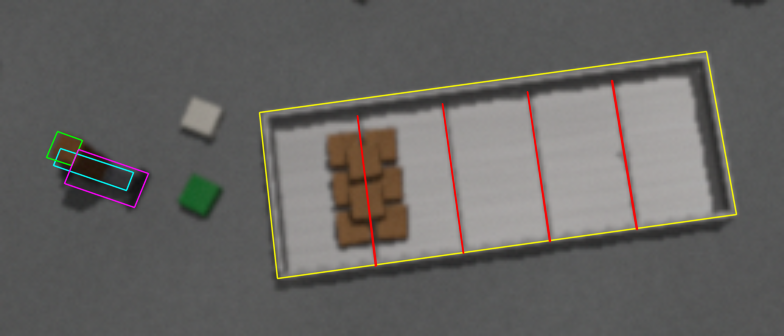

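View pics/ov_scene_a.png

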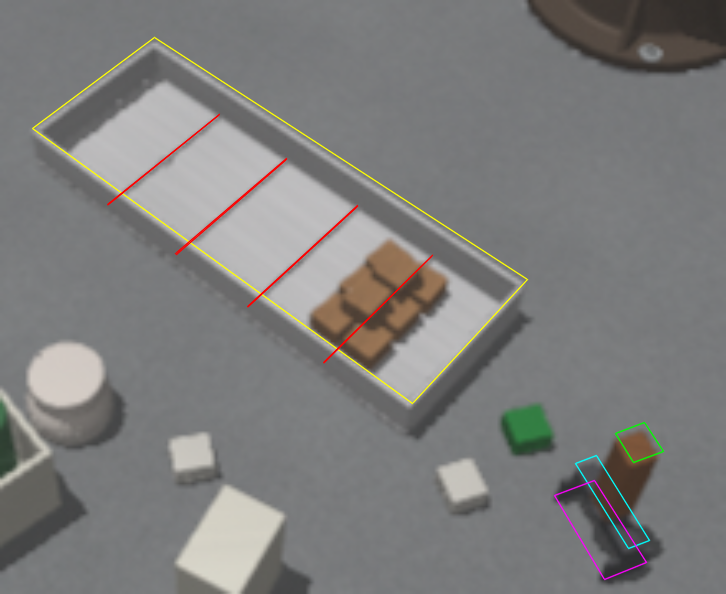

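```bash
cat >> h.py <<'E'
from scipy.spatial.transform import Rotation as Ro
def pose():
    s=monitor.observe(); R=Ro.from_rotvec(s['ee_rot']).as_matrix(); return s,np.array(s['position']),R
def go(*tg,yaw=None):
    """tg: world points in sequence; prints tool-frame cm legs"""
    s,p,R=pose(); y=np.degrees(np.arctan2(R[1,0],R[0,0]))
    print("t",round(s['clock'],2),"p",np.round(p,4),"yaw",round(y,1),"tilt",np.round(R[:,2],3),"F",np.round(s['force'],1),"w",round(s['width']*92,1),"j",np.round(s['joints'],2))
    for t in tg:
        t=np.array(t); print("  leg cm",np.round(R.T@(t-p)*100,2)); p=t
    if yaw is not None: print("  turn",round(-((yaw-y+180)%360-180),1))
E
python3 - <<'E'
from h import *
go((.5,-.1,.26),(.5,.35,.26),yaw=20)
im,d,c,W=grab("wrist");cv2.imwrite("pics/w0.png",im[:,:,::-1]); print(c['R'],c['R'].T@-c['t'])
E
```

```text
t 0.7 p [ 0.2136 -0.5874  0.2267] yaw 20.0 tilt [-0. -0. -1.] F [-0.3 -0.3 -0.4] w 92.2 j [ 1.12  0.43  0.02  1.57 -0.01  1.13 -0.08]
  leg cm [ 43.57 -36.02  -3.33]
  leg cm [ 15.38 -42.29  -0.  ]
  turn -0.0
[[ 3.41433919e-01 -9.39905709e-01  3.71219489e-04]
 [-9.01210469e-01 -3.27265121e-01  2.84107781e-01]
 [-2.66913038e-01 -9.73385800e-02 -9.58792277e-01]] [ 0.28579828 -0.56094055  0.38416452]
```

View pics/w0.png

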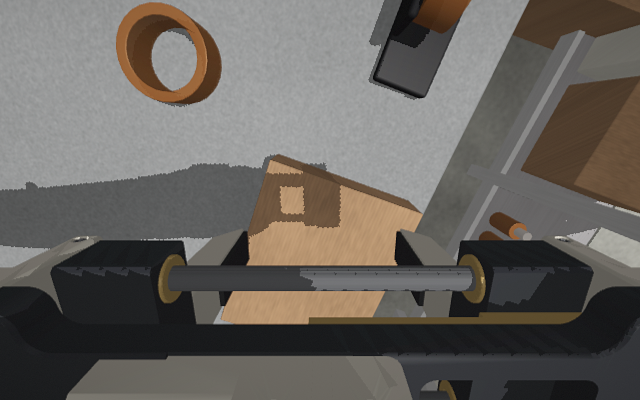

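```bash
python3 -m crank '[[[3.6,-3,-0.3],0,0],[[3.6,-3,-0.3],0,0],[[3.6,-3,-0.3],0,0],[[3.6,-3,-0.3],0,0],[[3.6,-3,-0.3],0,0]]'
python3 -m crank '[[[3.6,-3,-0.3],0,0],[[3.6,-3,-0.3],0,0],[[3.6,-3,-0.3],0,0],[[3.6,-3,-0.3],0,0],[[3.6,-3,-0.3],0,0]]'
python3 -m crank '[[[3.6,-3,-0.3],0,0],[[3.6,-3,-0.3],0,0],[[1.7,-4.6,0],0,0],[[1.7,-4.6,0],0,0],[[1.7,-4.6,0],0,0]]'
python3 -m crank '[[[1.7,-4.6,0],0,0],[[1.7,-4.6,0],0,0],[[1.7,-4.6,0],0,0],[[1.7,-4.6,0],0,0],[[1.7,-4.6,0],0,0]]'
python3 - <<'E'
from h import *
go((.46,.39,.26),yaw=20)
E
```

```text
clock: 1.25
position: [0.3322, -0.3832, 0.2421]
ee_rot: [3.093, 0.545, 0.0]
force: [1.4, -0.0, -0.7]
width: 1.0
clock: 1.75
position: [0.4501, -0.1807, 0.2572]
ee_rot: [3.093, 0.545, 0.001]
force: [1.4, 0.4, -0.3]
width: 1.002
clock: 2.25
position: [0.4972, 0.0476, 0.2629]
ee_rot: [3.094, 0.544, 0.001]
force: [0.3, -0.1, -0.1]
width: 1.0
clock: 2.75
position: [0.4985, 0.2927, 0.2629]
ee_rot: [3.094, 0.544, 0.001]
force: [1.0, -0.3, 0.2]
width: 0.999
t 2.75 p [0.4985 0.2927 0.2629] yaw 19.9 tilt [ 0.001 -0.    -1.   ] F [ 1.  -0.3  0.2] w 91.9 j [-0.29  0.37 -0.46  1.61  0.18  1.2  -2.01]
  leg cm [ -0.3  -10.46   0.29]
  turn -0.1
```

```bash
python3 -m crank '[[[-0.4,-3,0],0,0],[[0,0,0],0,0]]'
python3 - <<'E'
from h import *
go(yaw=20)
im,d,c,W=grab("wrist");cv2.imwrite("pics/w1.png",im[:,:,::-1]); np.save("Ww.npy",W)
E
```

```text
clock: 2.95
position: [0.4814, 0.3233, 0.2627]
ee_rot: [-3.089, -0.556, 0.002]
force: [-0.8, 0.0, 0.1]
width: 1.0
t 2.95 p [0.4814 0.3233 0.2627] yaw 20.4 tilt [-0.002  0.003 -1.   ] F [-0.8  0.   0.1] w 92.0 j [-0.34  0.38 -0.47  1.6   0.18  1.2  -2.06]
  turn 0.4
```

View pics/w1.png

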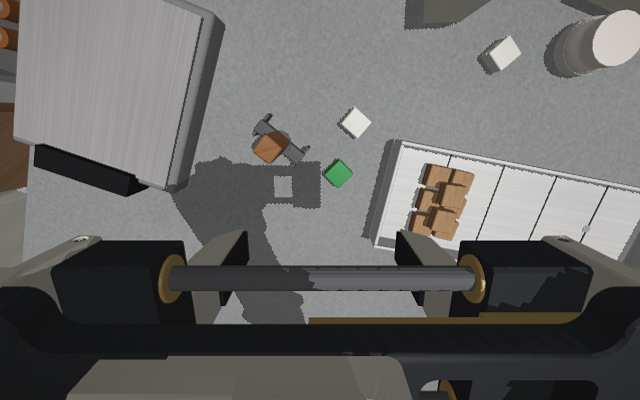

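Run:
```python
from h import *
W=np.load("Ww.npy"); 
r=np.zeros(W.shape[:2],bool); r[105:170,240:318]=True
z=W[:,:,2]
for lo,hi in [(.122,.14),(.036,.05),(.02,.05)]:
    s=W[r&(z>lo)&(z<hi)]; print(lo,len(s),s.mean(0),cv2.minAreaRect((s[:,:2]*1000).astype(np.float32)))
# tray
r=np.zeros(W.shape[:2],bool); r[130:270,360:640]=True
s=W[r&(z>.041)&(z<.050)]
print(len(s))
im,d,c,_=grab("wrist"); 
for k,(ra) in enumerate((-17,-30,-43)):
    s_,o=6,(230,90); I=cv2.resize(im[90:180,230:340,::-1],None,fx=6,fy=6)
    ra=np.radians(ra); rc=(.5005,.392)
    rect(I,c,rc,ra,.018,.074,.044,(255,255,0),s_,o); rect(I,c,rc,ra,.024,.024,.13,(0,255,0),s_,o); rect(I,c,rc,ra,.036,.074,.0,(255,0,255),s_,o)
    cv2.imwrite(f"pics/r{k}.png",I)
cv2.imwrite("pics/r.png",np.hstack([cv2.resize(cv2.imread(f"pics/r{k}.png"),None,fx=.4,fy=.4) for k in range(3)]))
```

```text
0.122 533 [0.50381032 0.39227509 0.12874955] ((502.98114013671875, 392.7705383300781), (24.15909194946289, 24.14474105834961), 69.63215637207031)
0.036 506 [0.50466457 0.39055997 0.04357022] ((506.3730163574219, 391.46307373046875), (73.662109375, 24.817790985107422), 70.47077178955078)
0.02 616 [0.50535285 0.39148473 0.04102823] ((503.1779479980469, 392.61407470703125), (73.67986297607422, 36.06056594848633), 70.8131332397461)
2406
```

View pics/r.png

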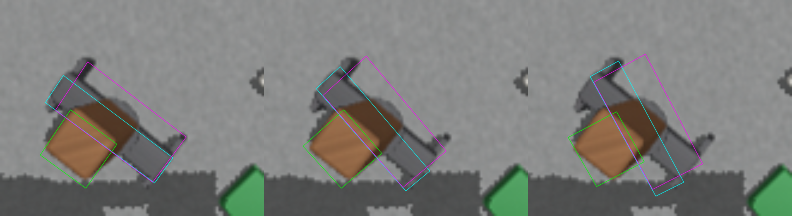

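```bash
python3 -m crank '[[[0,0,0],8.5,0],[[0,0,0],8.5,0],[[0,0,0],8.5,0],[[0,0,0],8.5,0],[[0,0,0],8.5,0]]'
python3 -m crank '[[[0,0,0],8.5,0],[[0,0,0],8.5,0],[[0,0,0],8.5,0],[[0,0,0],8.5,0],[[0,0,0],8.5,0]]'
python3 -m crank '[[[0,0,0],8.5,0],[[0,0,0],8.5,0],[[0,0,0],8.5,0],[[0,0,0],8.5,0],[[0,0,0],8.5,0]]'
python3 -m crank '[[[0,0,0],2.5,0],[[0,0,0],0,0]]'
python3 - <<'E'
from h import *
go((.503,.3926,.165),yaw=-110)
E
```

```text
clock: 3.55
position: [0.4857, 0.3156, 0.2628]
ee_rot: [3.079, -0.622, 0.001]
force: [-0.3, -1.2, 0.3]
width: 1.004
clock: 4.05
position: [0.4832, 0.3107, 0.2483]
ee_rot: [2.863, -1.21, -0.031]
force: [1.2, -0.2, -2.1]
width: 0.994
clock: 4.55
position: [0.516, 0.2684, 0.1914]
ee_rot: [2.389, -2.013, -0.124]
force: [0.6, -0.9, -0.6]
width: 0.999
clock: 4.75
position: [0.5192, 0.258, 0.185]
ee_rot: [2.352, -2.059, -0.137]
force: [0.7, -0.2, 0.7]
width: 0.994
t 4.75 p [0.5192 0.258  0.185 ] yaw -82.5 tilt [-0.074  0.048 -0.996] F [ 0.7 -0.2  0.7] w 91.5 j [-1.26  0.77  1.32  1.76 -0.81  1.34 -2.74]
  leg cm [-13.42  -0.34   2.76]
  turn 27.5
```

```bash
python3 -m crank '[[[0,0,0],-8.5,0],[[0,0,-1],-8.5,0],[[0,0,-1],-8.5,0],[[0,0,-1],-8.5,0],[[0,0,-1],-8.5,0]]'
python3 - <<'E'
from h import *
go((.503,.3926,.165),yaw=70)
E
```

```text
clock: 5.25
position: [0.522, 0.2596, 0.2274]
ee_rot: [-2.936, 1.043, 0.131]
force: [0.7, 0.3, -0.6]
width: 1.001
t 5.25 p [0.522  0.2596 0.2274] yaw -39.1 tilt [-0.071  0.05  -0.996] F [ 0.7  0.3 -0.6] w 92.1 j [-1.22  0.61  1.16  1.7  -0.64  1.31 -2.16]
  leg cm [-9.29 -9.16  7.02]
  turn -109.1
```

```bash
python3 -m crank '[[[0,0,-3],-8.5,0],[[0,0,-3],-8.5,0],[[0,0,-3],-8.5,0],[[0,0,-3],-8.5,0],[[0,0,-3],-8.5,0]]'
python3 -m crank '[[[0,0,-3],-8.5,0],[[0,0,-3],-8.5,0],[[0,0,-3],0,0]]'
python3 - <<'E'
from h import *
go((.6,-.42,.55),yaw=20)
E
```

```text
clock: 5.75
position: [0.5326, 0.2516, 0.378]
ee_rot: [-3.086, -0.09, 0.107]
force: [0.6, -1.0, -0.5]
width: 0.999
clock: 6.05
position: [0.5389, 0.2468, 0.4679]
ee_rot: [-3.03, -0.542, 0.093]
force: [0.8, -0.3, -0.4]
width: 0.997
t 6.05 p [0.5389 0.2468 0.4679] yaw 20.4 tilt [-0.07   0.051 -0.996] F [ 0.8 -0.3 -0.4] w 91.7 j [-1.04  0.41  0.95  1.21 -0.4   1.74 -1.39]
  leg cm [-17.89  63.93 -11.98]
  turn 0.4
```

```bash
python3 -m crank '[[[-1.3,4.6,-0.9],0,0],[[-1.3,4.6,-0.9],0,0],[[-1.3,4.6,-0.9],0,0],[[-1.3,4.6,-0.9],0,0],[[-1.3,4.6,-0.9],0,0]]'
python3 -m crank '[[[-1.3,4.6,-0.9],0,0],[[-1.3,4.6,-0.9],0,0],[[-1.3,4.6,-0.9],0,0],[[-1.3,4.6,-0.9],0,0],[[-1.3,4.6,-0.9],0,0]]'
python3 -m crank '[[[-1.3,4.6,-0.9],0,0],[[-1.3,4.6,-0.9],0,0],[[-1.3,4.6,-0.9],0,0]]'
python3 - <<'E'
from h import *
go((.65,-.455,.65),yaw=20)
E
```

```text
clock: 6.55
position: [0.5587, 0.005, 0.4985]
ee_rot: [-3.033, -0.535, 0.093]
force: [0.3, -1.3, 0.1]
width: 1.0
clock: 7.05
position: [0.5789, -0.2346, 0.5303]
ee_rot: [-3.034, -0.536, 0.095]
force: [1.1, 0.1, 0.7]
width: 1.004
clock: 7.35
position: [0.5843, -0.3138, 0.5224]
ee_rot: [-3.035, -0.55, 0.114]
force: [1.5, 1.1, -0.9]
width: 0.999
t 7.35 p [ 0.5843 -0.3138  0.5224] yaw 20.7 tilt [-0.082  0.04  -0.996] F [ 1.5  1.1 -0.9] w 91.9 j [ 0.31  0.55  0.28  0.69 -0.15  2.   -0.72]
  leg cm [  0.36  14.64 -13.82]
  turn 0.7
```

```bash
python3 -m crank '[[[0,2,-2.5],0,0],[[0,2,-2.5],0,0],[[0,2,-2.5],0,0]]'
python3 - <<'E'
from h import *
go((.65,-.455,.65),yaw=20)
E
```

```text
clock: 7.65
position: [0.5827, -0.3592, 0.5446]
ee_rot: [-3.084, -0.553, 0.036]
force: [-0.7, 0.9, 0.7]
width: 0.998
t 7.65 p [ 0.5827 -0.3592  0.5446] yaw 20.3 tilt [-0.024  0.004 -1.   ] F [-0.7  0.9  0.7] w 91.8 j [ 0.37  0.57  0.29  0.61 -0.16  2.   -0.66]
  leg cm [  2.76  11.19 -10.74]
  turn 0.3
```

```bash
python3 -m crank '[[[0.5,1.4,-2.5],0,0]]'
python3 - <<'E'
from h import *
go((.65,-.455,.65),yaw=20)
E
```

```text
clock: 7.75
position: [0.5843, -0.3658, 0.5527]
ee_rot: [3.085, 0.552, -0.011]
force: [-0.3, -0.0, 0.0]
width: 0.998
t 7.75 p [ 0.5843 -0.3658  0.5527] yaw 20.3 tilt [-0.006 -0.009 -1.   ] F [-0.3 -0.   0. ] w 91.9 j [ 0.38  0.57  0.3   0.59 -0.16  2.   -0.66]
  leg cm [ 2.99 10.7  -9.69]
  turn 0.3
```

Run:
```python
from h import *
go((.57,-.25,.38),(.503,.38,.30),yaw=70)
```

```text
t 7.75 p [ 0.5843 -0.3658  0.5527] yaw 20.3 tilt [-0.006 -0.009 -1.   ] F [-0.3 -0.   0. ] w 91.9 j [ 0.38  0.57  0.3   0.59 -0.16  2.   -0.66]
  leg cm [  2.82 -11.47  17.18]
  leg cm [ 15.61 -61.46   7.5 ]
  turn -49.7
```

```bash
python3 -m crank '[[[0.6,-2.3,3.5],0,0],[[0.6,-2.3,3.5],0,0],[[0.6,-2.3,3.5],0,0],[[0.6,-2.3,3.5],0,0],[[0.6,-2.3,3.5],0,0]]'
python3 -m crank '[[[1.2,-4.7,0.6],0,0],[[1.2,-4.7,0.6],0,0],[[1.2,-4.7,0.6],0,0],[[1.2,-4.7,0.6],0,0],[[1.2,-4.7,0.6],0,0]]'
python3 -m crank '[[[1.2,-4.7,0.6],0,0],[[1.2,-4.7,0.6],0,0],[[1.2,-4.7,0.6],0,0],[[1.2,-4.7,0.6],0,0],[[1.2,-4.7,0.6],0,0]]'
python3 -m crank '[[[1.2,-4.7,0.6],0,0],[[0,0,0],-8.5,0],[[0,0,0],-8.5,0],[[0,0,0],-8.5,0],[[0,0,0],-8.5,0]]'
python3 -m crank '[[[0,0,0],-8.5,0],[[0,0,0],-7.2,0]]'
python3 - <<'E'
from h import *
go((.503,.3926,.155),yaw=70)
E
```

```text
clock: 8.25
position: [0.5718, -0.2463, 0.3762]
ee_rot: [3.087, 0.555, -0.01]
force: [1.3, -0.7, -0.1]
width: 0.999
clock: 8.75
position: [0.546, -0.0046, 0.3461]
ee_rot: [3.088, 0.554, -0.009]
force: [0.9, 0.3, 0.5]
width: 0.998
clock: 9.25
position: [0.5202, 0.2366, 0.315]
ee_rot: [3.089, 0.554, -0.01]
force: [1.4, 0.2, 0.5]
width: 0.998
clock: 9.75
position: [0.5155, 0.2831, 0.3087]
ee_rot: [2.789, 1.443, -0.012]
force: [0.1, 0.2, 0.2]
width: 0.999
clock: 9.95
position: [0.5155, 0.283, 0.3087]
ee_rot: [2.567, 1.811, -0.012]
force: [0.4, 0.4, -0.6]
width: 0.998
t 9.95 p [0.5155 0.283  0.3087] yaw 70.4 tilt [-0.006 -0.005 -1.   ] F [ 0.4  0.4 -0.6] w 91.8 j [-0.46  0.34 -0.18  1.52  0.06  1.3  -0.99]
  leg cm [10.01 -4.8  15.33]
  turn 0.4
```

```bash
python3 -m crank '[[[3.3,-1.6,4],0,0],[[3.3,-1.6,4],0,0],[[3.4,-1.6,4],0,0],[[0,0,2],0,0],[[0,0,0],0,0]]'
python3 - <<'E'
from h import *
go((.503,.3926,.086),yaw=70)
im,d,c,W=grab("wrist");cv2.imwrite("pics/w2.png",im[:,:,::-1])
E
```

```text
clock: 10.45
position: [0.5025, 0.3831, 0.1744]
ee_rot: [2.57, 1.805, -0.022]
force: [-0.0, -0.4, 0.3]
width: 0.999
t 10.45 p [0.5025 0.3831 0.1744] yaw 70.2 tilt [-0.011 -0.009 -1.   ] F [-0.  -0.4  0.3] w 91.9 j [-0.6   0.51 -0.2   1.59  0.11  1.06 -1.18]
  leg cm [ 1.01 -0.21  8.83]
  turn 0.2
```

View pics/w2.png

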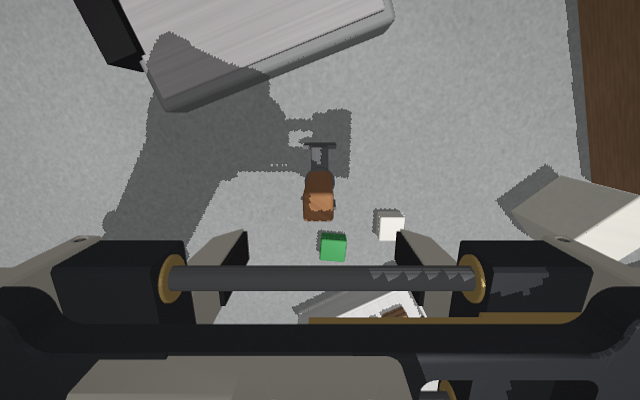

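```bash
python3 -m crank '[[[1,-0.2,2],0,0],[[0,0,2.5],0,0],[[0,0,2.5],0,0],[[0,0,1.8],0,0],[[0,0,0],0,0]]'
python3 -m crank '[[[0,0,0],0,255],[[0,0,0],0,255],[[0,0,0],0,255],[[0,0,0],0,255],[[0,0,0],0,255]]' 55
python3 - <<'E'
from h import *
go((.503,.3926,.086),yaw=70)
E
```

```text
clock: 11.0
position: [0.5058, 0.3911, 0.089]
ee_rot: [2.573, 1.8, -0.016]
force: [-1.1, 0.8, 0.2]
width: 1.0
clock: 11.5
position: [0.5054, 0.3926, 0.0896]
ee_rot: [-2.573, -1.802, 0.014]
force: [0.0, -0.1, 0.5]
width: 0.611
t 11.5 p [0.5054 0.3926 0.0896] yaw 70.0 tilt [-0.007 -0.005 -1.   ] F [ 0.  -0.1  0.5] w 56.2 j [-0.62  0.61 -0.19  1.66  0.13  0.9  -1.21]
  leg cm [-0.08 -0.23  0.36]
  turn 0.0
```

```bash
python3 -m crank '[[[0,0,0],0,255],[[0,0,0],0,255],[[0,0,0],0,255],[[0,0,0],0,255],[[0,0,0],0,255]]' 55
python3 -m crank '[[[0,0,0],0,255]]'
python3 - <<'E'
from h import *
s,p,R=pose()
# grasp -> tray frame targets. tray
tc=np.array([.517,.0138]);ta=np.radians(9.68)
for q in [(0,.185),(.037,.185),(-.037,.185)]: print(q, tc+R2(ta)@q)
go((*p[:2],.19),yaw=10)
E
```

```text
clock: 12.0
position: [0.5051, 0.3925, 0.0889]
ee_rot: [-2.573, -1.802, 0.015]
force: [-0.4, 0.1, -1.6]
width: 0.258
clock: 12.1
position: [0.5051, 0.3924, 0.0889]
ee_rot: [-2.573, -1.803, 0.015]
force: [0.0, -0.1, -1.0]
width: 0.261
(0, 0.185) [0.48589312 0.19616601]
(0.037, 0.185) [0.52236632 0.20238739]
(-0.037, 0.185) [0.44941992 0.18994464]
t 12.1 p [0.5051 0.3924 0.0889] yaw 70.0 tilt [-0.008 -0.006 -1.   ] F [ 0.  -0.1 -1. ] w 24.0 j [-0.62  0.61 -0.19  1.66  0.13  0.9  -1.21]
  leg cm [ -0.08  -0.06 -10.11]
  turn 60.0
```

```bash
python3 -m crank '[[[0,0,-3],0,255],[[0,0,-3],0,255],[[0,0,-3],0,255],[[0,0,-1],0,255]]' 55
cat >> h.py <<'E'
TC=np.array([.517,.0138]);TA=np.radians(9.68)
def totray(W): return (W[...,:2]-TC)@R2(TA)
def fromtray(q): return TC+R2(TA)@np.asarray(q)
def traymap(cam,name,s=1.6,zr=(0,.2)):
    """orthographic colour+height view in the tray frame; x up? rows: tray y from +215 (top) to -215, cols tray x -80..80"""
    im,d,c,W=grab(cam)
    s=2.4
    yy,xx=np.mgrid[.215:-.215:-.001,-.08:.08:.001]
    out=[]
    for z in (.027,):
        P=np.stack([xx,yy],-1)@R2(TA).T+TC; P=np.dstack([P,np.full(xx.shape,z)])
        q=P@c['R'].T+c['t']; u=(c['fx']*q[...,0]/q[...,2]+c['cx']).astype(np.float32); v=(c['fy']*q[...,1]/q[...,2]+c['cy']).astype(np.float32)
        o=cv2.remap(im,u,v,cv2.INTER_LINEAR)[:,:,::-1].copy()
        for g in (42,126,-42,-126): cv2.line(o,(0,215-g),(4,215-g),(0,0,255),1)
        for g in (-50,0,50): cv2.line(o,(80+g,0),(80+g,4),(0,255,0),1)
        out.append(o)
    cv2.imwrite(name,cv2.resize(cv2.rotate(np.hstack(out),cv2.ROTATE_90_COUNTERCLOCKWISE),None,fx=1.8,fy=1.8))
    t=totray(W); z=W[...,2]
    hsv=cv2.cvtColor(im,cv2.COLOR_RGB2HSV); br=(hsv[...,0]<20)&(hsv[...,1]>80)&(abs(t[...,0])<.078)&(abs(t[...,1])<.213)&(z>.015)&(z<.08)
    return im,W,t,br
E
python3 - <<'E'
from h import *
im,W,t,br=traymap("top","pics/tm1.png")
print(br.sum(), t[br].min(0),t[br].max(0))
s=br&(W[...,2]>.042); print("top",t[s].min(0),t[s].max(0),np.median(W[s][:,2]))
s=br&(W[...,2]<.038); print("low",t[s].min(0),t[s].max(0),np.median(W[s][:,2]))
go((*fromtray((.037,.186)),.17),yaw=9.7)
E
```

```text
clock: 12.5
position: [0.5071, 0.3939, 0.192]
ee_rot: [-2.573, -1.802, 0.008]
force: [-0.1, -0.2, -2.5]
width: 0.261
882 [-0.05363314  0.09222754] [0.05459126 0.15794704]
top [-0.03495361  0.108404  ] [0.03604744 0.14070397] 0.047912435373479376
low [-0.05363314  0.09222754] [0.05459126 0.15794704] 0.02579526692604621
t 12.55 p [0.5071 0.394  0.1922] yaw 70.0 tilt [-0.004 -0.002 -1.   ] F [ 0.9  0.8 -1.7] w 23.9 j [-0.61  0.5  -0.2   1.55  0.11  1.1  -1.18]
  leg cm [-17.39   7.94   2.25]
  turn 60.3
```

View pics/tm1.png

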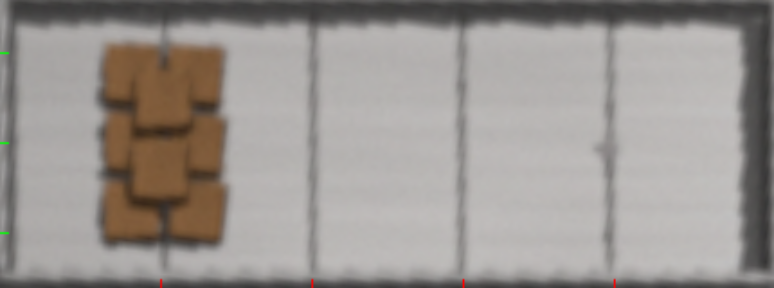

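```bash
python3 -m crank '[[[-4,1.9,0.4],0,255],[[-4,1.9,0.4],0,255],[[-4,1.9,0.4],0,255],[[-4,1.9,0.4],0,255],[[-1.4,0.3,0.4],8.5,255]]' 55
python3 -m crank '[[[0,0,0],8.5,255],[[0,0,0],8.5,255],[[0,0,0],8.5,255],[[0,0,0],8.5,255],[[0,0,0],8.5,255]]'
python3 -m crank '[[[0,0,0],8.5,255],[[0,0,0],0.8,255],[[0,0,0],0,255]]'
python3 - <<'E'
from h import *
go((*fromtray((.034,.187)),.13),(*fromtray((.034,.187)),.094),yaw=9.7)
im,d,c,W=grab("wrist");cv2.imwrite("pics/w3.png",im[:,:,::-1])
im,d,c,W=grab("scene");cv2.imwrite("pics/s3.png",cv2.resize(im[100:300,200:520,::-1],None,fx=2.4,fy=2.4))
E
```

```text
clock: 13.05
position: [0.5209, 0.1953, 0.1679]
ee_rot: [2.702, 1.597, -0.021]
force: [0.5, -0.4, -2.5]
width: 0.259
clock: 13.55
position: [0.5198, 0.2017, 0.1682]
ee_rot: [3.095, 0.509, -0.017]
force: [0.8, 0.1, -3.6]
width: 0.256
clock: 13.85
position: [0.52, 0.2021, 0.1689]
ee_rot: [3.124, 0.272, -0.015]
force: [-0.3, -0.0, -3.0]
width: 0.258
t 13.85 p [0.52   0.2021 0.1689] yaw 9.9 tilt [-0.009 -0.006 -1.   ] F [-0.3 -0.  -3. ] w 23.7 j [-0.51  0.39  0.06  1.81 -0.02  0.96 -1.84]
  leg cm [-0.02 -0.21  3.88]
  leg cm [ 0.04 -0.02  3.6 ]
  turn 0.2
```

View pics/w3.png

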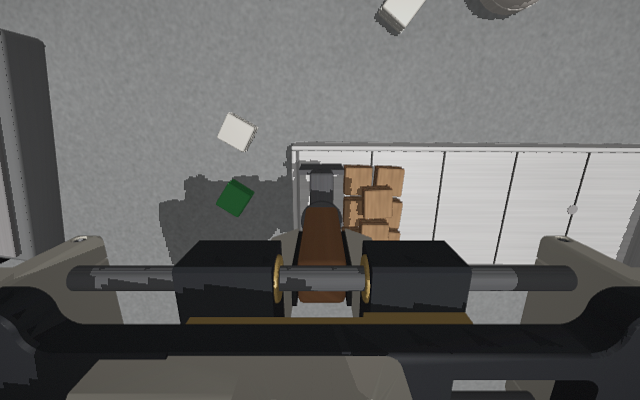

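View pics/s3.png

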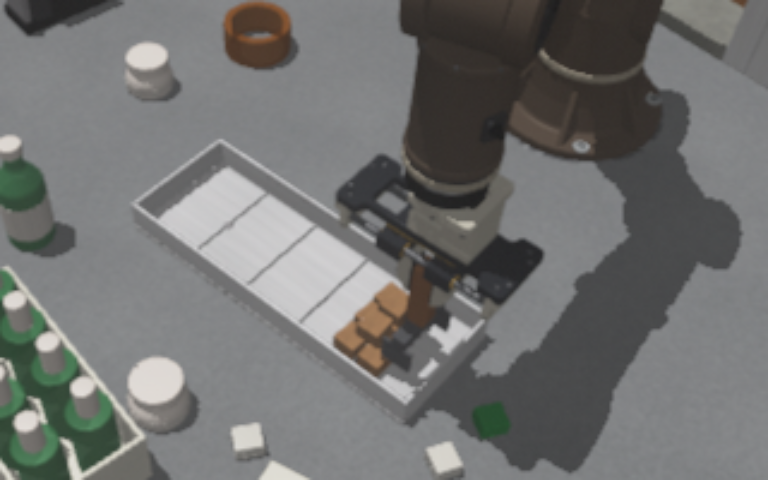

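Run:
```python
from h import *
im,d,c,W=grab("wrist"); t=totray(W); z=W[...,2]
r=np.zeros(z.shape,bool); r[150:235,285:360]=True
s=r&(z>.115)&(z<.135); print("bar",s.sum(),t[s].min(0),t[s].max(0), np.median(z[s]))
s=r&(z>.07)&(z<.135); print("head",t[s].min(0),t[s].max(0), cv2.minAreaRect((t[s]*1000).astype(np.float32)))
# wall rim
s=(z>.041)&(z<.05); ss=s.copy(); ss[:143]=0; ss[156:]=0; ss[:,:310]=0
print("far rim",np.percentile(t[ss][:,0],[2,50,98]), np.polyfit(t[ss][:,1],t[ss][:,0],1))
ss=s.copy(); ss[:, :282]=0; ss[:,302:]=0; ss[:140]=0;ss[175:]=0
print("end rim",np.percentile(t[ss][:,1],[2,50,98]))
b=(z>.02)&(z<.03)&(abs(t[...,0])<.07)&(t[...,1]<.18); print("blocks y",np.percentile(t[b],[1,99],axis=0))
go()
```

```text
bar 1058 [0.02917315 0.16924372] [0.07175449 0.20082257] 0.1241846147638126
head [0.02917315 0.16746751] [0.07177855 0.20333257] ((50.63327407836914, 185.02841186523438), (42.3742790222168, 35.86562728881836), 1.0295745134353638)
far rim [0.07735809 0.08024311 0.08247585] [0.00201384 0.08008471]
end rim [0.20544611 0.21246337 0.21523641]
blocks y [[-0.05840368 -0.20818026]
 [ 0.05711438  0.15860234]]
t 14.0 p [0.5205 0.2022 0.1696] yaw 9.9 tilt [-0.008 -0.006 -1.   ] F [ 1.1  0.1 -3.3] w 24.3 j [-0.51  0.39  0.06  1.81 -0.02  0.96 -1.84]
```

```bash
python3 -m crank '[[[0.1,0,2],0,255],[[0,0,2],0,255],[[0,0,2],0,255],[[0,0,1],0,255],[[0,0,0.4],0,255]]' 55
python3 - <<'E'
from h import *
s,p,R=pose(); print(totray(p)); go((*fromtray((.035,.187)),.0945))
E
```

```text
clock: 14.5
position: [0.5206, 0.2018, 0.095]
ee_rot: [3.125, 0.267, -0.015]
force: [0.2, -0.3, -2.9]
width: 0.26
[0.03515096 0.18472762]
t 14.5 p [0.5206 0.2018 0.095 ] yaw 9.8 tilt [-0.009 -0.006 -1.   ] F [ 0.2 -0.3 -2.9] w 24.0 j [-0.5   0.48  0.05  1.88 -0.03  0.8  -1.84]
  leg cm [-0.01 -0.23  0.05]
```

```bash
python3 -m crank '[[[0,1,0.05],0,255],[[0,1,0],0,255],[[0,1,0],0,255],[[0,1,0],0,255],[[0,1,0],0,255]]' 55
python3 - <<'E'
from h import *
s,p,R=pose(); print(totray(p)); go((*fromtray((.035,.03)),.0945))
im,d,c,W=grab("wrist");cv2.imwrite("pics/w4.png",im[:,:,::-1])
E
```

```text
clock: 15.0
position: [0.53, 0.1518, 0.0962]
ee_rot: [3.126, 0.265, -0.011]
force: [0.0, 0.3, -3.1]
width: 0.257
[0.03606123 0.13385171]
t 15.0 p [0.53   0.1518 0.0962] yaw 9.7 tilt [-0.007 -0.005 -1.   ] F [ 0.   0.3 -3.1] w 23.6 j [-0.42  0.47  0.05  1.9  -0.03  0.79 -1.75]
  leg cm [-0.11 10.38  0.21]
```

View pics/w4.png

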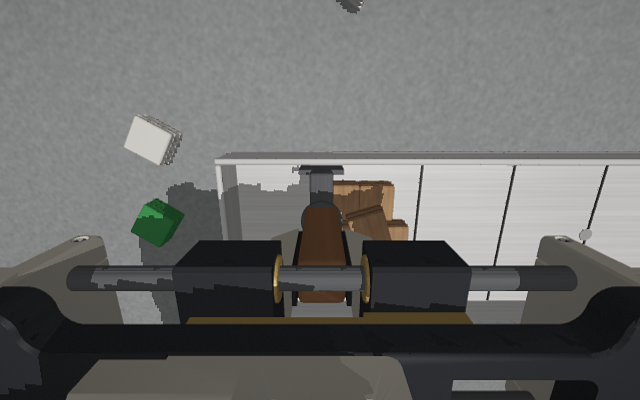

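```bash
python3 -m crank '[[[0,1.1,0.1],0,255],[[0,1.1,0.05],0,255],[[0,1.1,0],0,255],[[0,1.1,0],0,255],[[0,1.1,0.05],0,255]]' 55
python3 -m crank '[[[0,1,0],0,255],[[0,1,0],0,255],[[0,1,0],0,255],[[0,1,0],0,255],[[0,0.7,0],0,255]]' 55
python3 - <<'E'
from h import *
s,p,R=pose(); print(totray(p)); go((*fromtray((.035,.03)),.0945))
im,d,c,W=grab("wrist");cv2.imwrite("pics/w5.png",im[:,:,::-1])
im,d,c,W=grab("scene");cv2.imwrite("pics/s5.png",cv2.resize(im[100:300,200:520,::-1],None,fx=2.4,fy=2.4))
E
```

```text
clock: 15.55
position: [0.539, 0.0975, 0.0939]
ee_rot: [3.126, 0.265, -0.013]
force: [0.0, 0.6, -1.1]
width: 0.252
clock: 16.05
position: [0.5469, 0.0511, 0.0941]
ee_rot: [3.125, 0.265, -0.013]
force: [-0.6, 0.6, -2.8]
width: 0.26
[0.0357642  0.03174035]
t 16.05 p [0.5469 0.0511 0.0941] yaw 9.7 tilt [-0.008 -0.006 -1.   ] F [-0.6  0.6 -2.8] w 23.9 j [-0.24  0.47  0.06  1.91 -0.04  0.78 -1.56]
  leg cm [-0.08  0.17 -0.04]
```

View pics/w5.png

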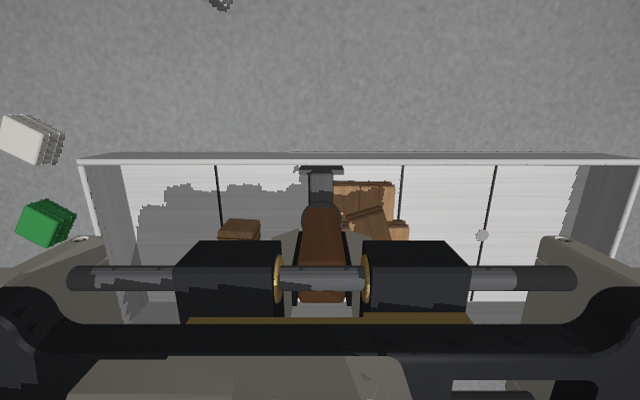

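View pics/s5.png

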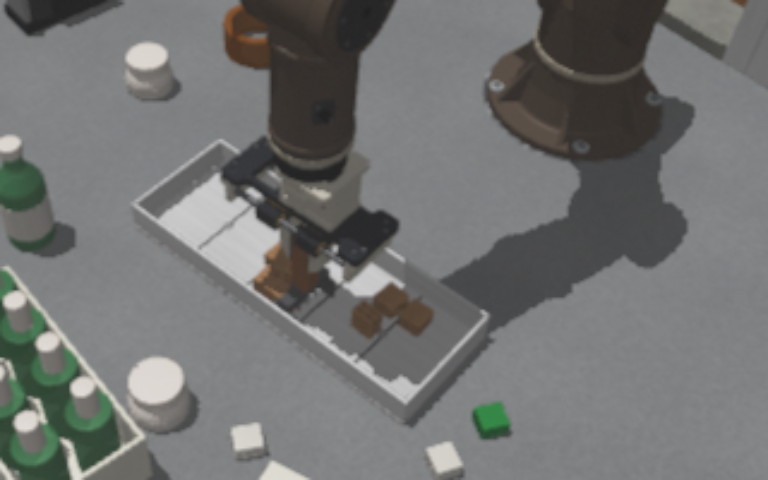

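```bash
python3 -m crank '[[[0,-1.5,0],0,255],[[0,0,-3],0,255],[[0,0,-4],0,255],[[-4,0,-2],0,255],[[-4.5,0,-2],0,255]]' 55
python3 -m crank '[[[-4.5,0,-1],0,255],[[-4.5,0,0],0,255]]'
python3 - <<'E'
from h import *
go()
im,W,t,br=traymap("top","pics/tm2.png")
cv2.imwrite("pics/t2.png",cv2.resize(im[150:280,230:430,::-1],None,fx=3.6,fy=3.6))
im,d,c,W=grab("scene");cv2.imwrite("pics/s6.png",cv2.resize(im[130:290,230:430,::-1],None,fx=3.6,fy=3.6))
E
```

```text
clock: 16.65
position: [0.4613, 0.0552, 0.2058]
ee_rot: [3.126, 0.269, -0.01]
force: [-0.6, 0.5, -2.4]
width: 0.257
clock: 16.85
position: [0.3716, 0.0394, 0.2167]
ee_rot: [3.126, 0.269, -0.008]
force: [0.3, -0.7, -2.8]
width: 0.257
t 16.85 p [0.3716 0.0394 0.2167] yaw 9.8 tilt [-0.005 -0.004 -1.   ] F [ 0.3 -0.7 -2.8] w 23.7 j [-0.3   0.03  0.05  2.14  0.    0.97 -1.65]
```

View pics/t2.png

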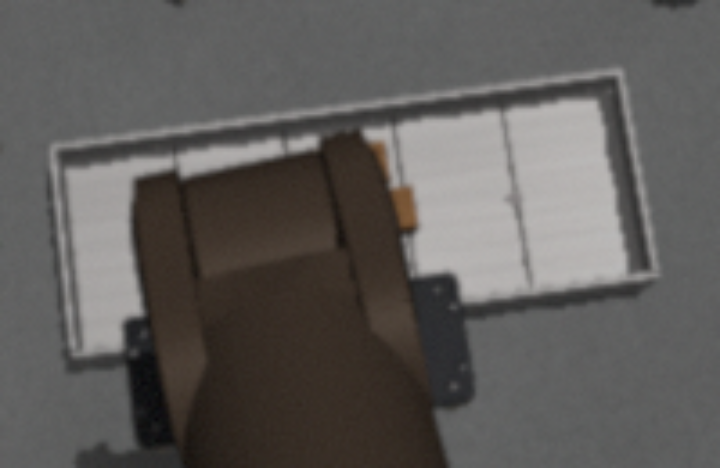

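View pics/s6.png

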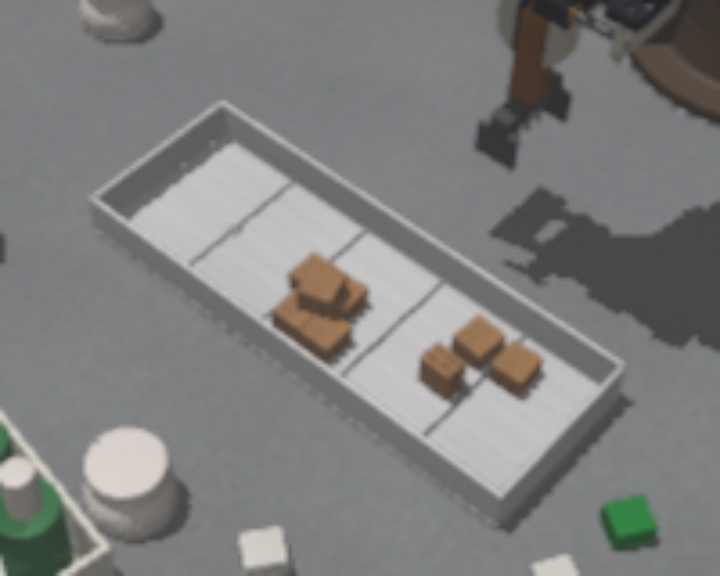

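Run:
```python
from h import *
im,W,t,br=traymap("scene","pics/tm3.png")
z=W[...,2]
# height map in tray frame
H=np.zeros((160,430),np.float32)
for (x,y),zz in zip(t[br],z[br]):
    i=int((.08-x)*1000); j=int((.215-y)*1000)
    if 0<=i<160 and 0<=j<430: H[i,j]=max(H[i,j],zz)
H=cv2.dilate(H,np.ones((5,5)))
V=cv2.applyColorMap(np.uint8(np.clip(H/.06*255,0,255)),cv2.COLORMAP_JET); V[H==0]=40
for g in (42,126,-42,-126): cv2.line(V,(215-g,0),(215-g,160),(255,255,255),1)
cv2.imwrite("pics/hm3.png",np.vstack([cv2.resize(V,None,fx=1.8,fy=1.8),cv2.imread("pics/tm3.png")]))
```

```text
(no output)
```

View pics/hm3.png

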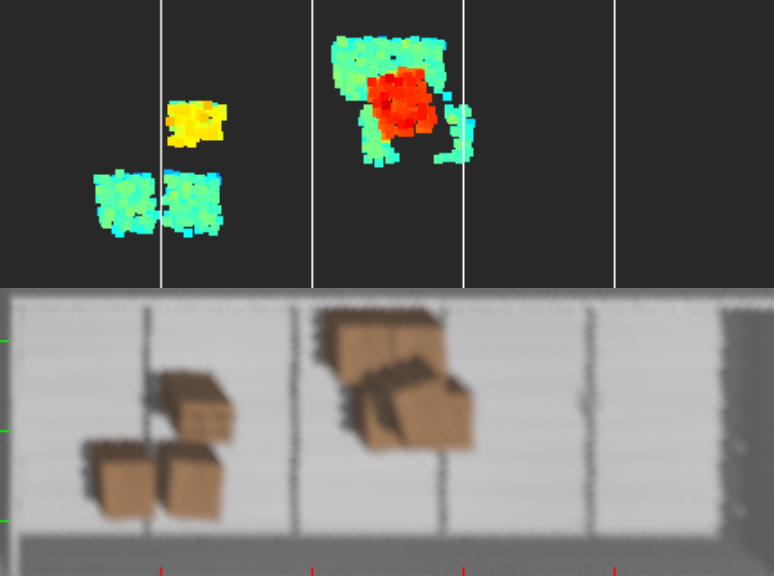

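Run:
```python
from h import *
s,p,R=pose()
a=fromtray((.025,.032)); go((*a,.2),(*a,.121),yaw=9.7)
```

```text
t 17.0 p [0.3699 0.0389 0.2157] yaw 9.8 tilt [-0.008 -0.005 -1.   ] F [ 0.4 -0.4 -2.4] w 23.9 j [-0.3   0.03  0.05  2.14  0.    0.97 -1.65]
  leg cm [16.59  1.79  1.43]
  leg cm [ 0.07 -0.03  7.9 ]
  turn 0.1
```

```bash
python3 -m crank '[[[4.2,0.4,0.3],0,255],[[4.2,0.4,0.3],0,255],[[4.2,0.5,0.4],0,255],[[4,0.5,0.4],0,255],[[0,0,2],0,255]]' 55
python3 -m crank '[[[0,0,3],0,255],[[0,0,1.5],0,255],[[0,0,0],0,255]]' 55
python3 - <<'E'
from h import *
s,p,R=pose(); print(totray(p))
a=fromtray((.025,.032)); go((*a,.121),yaw=9.7)
im,d,c,W=grab("wrist");cv2.imwrite("pics/w7.png",im[:,:,::-1])
E
```

```text
clock: 17.5
position: [0.5463, 0.0504, 0.1809]
ee_rot: [3.126, 0.268, -0.001]
force: [-1.1, -0.5, -2.7]
width: 0.26
clock: 17.8
position: [0.5376, 0.0492, 0.1326]
ee_rot: [3.125, 0.268, -0.02]
force: [-1.1, 0.8, -3.2]
width: 0.257
[0.02628397 0.03140898]
t 17.8 p [0.5376 0.0492 0.1326] yaw 9.8 tilt [-0.012 -0.006 -1.   ] F [-1.1  0.8 -3.2] w 23.7 j [-0.26  0.4   0.08  1.89 -0.04  0.86 -1.55]
  leg cm [-0.11 -0.06  1.16]
  turn 0.1
```

View pics/w7.png

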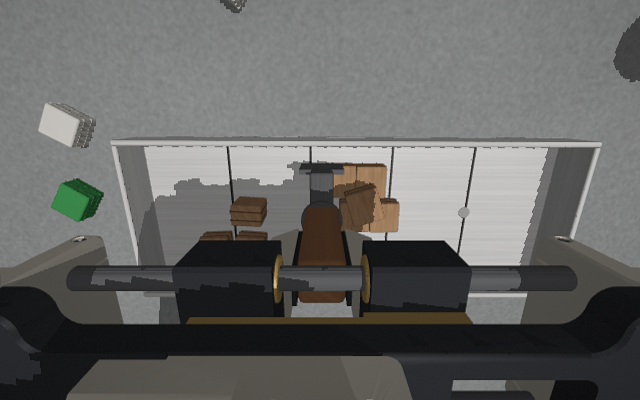

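```bash
python3 -m crank '[[[0,0,0.8],0,255],[[0,0,0.4],0,255],[[0,1,0],0,255],[[0,1,0],0,255],[[0,1,0],0,255]]' 55
python3 - <<'E'
from h import *
s,p,R=pose(); print(totray(p))
go()
im,d,c,W=grab("wrist");cv2.imwrite("pics/w8.png",im[:,:,::-1])
E
```

```text
clock: 18.35
position: [0.5441, 0.0169, 0.1238]
ee_rot: [3.125, 0.264, -0.011]
force: [-0.1, -0.2, -3.1]
width: 0.261
[ 0.02728438 -0.00148187]
t 18.35 p [0.5441 0.0169 0.1238] yaw 9.7 tilt [-0.007 -0.006 -1.   ] F [-0.1 -0.2 -3.1] w 24.0 j [-0.2   0.42  0.09  1.89 -0.04  0.84 -1.49]
```

View pics/w8.png

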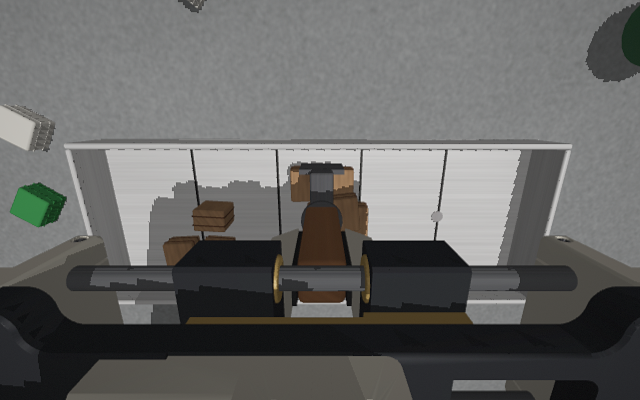

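```bash
python3 -m crank '[[[0,1.3,0.1],0,255],[[0,1.3,0.1],0,255],[[0,1.3,0],0,255],[[0,1.3,0],0,255],[[0,1.3,0],0,255]]' 55
python3 - <<'E'
from h import *
s,p,R=pose(); print(totray(p))
go()
im,d,c,W=grab("wrist");cv2.imwrite("pics/w9.png",im[:,:,::-1])
im,d,c,W=grab("scene");cv2.imwrite("pics/s9.png",cv2.resize(im[130:290,230:430,::-1],None,fx=3.6,fy=3.6))
E
```

```text
clock: 18.9
position: [0.5548, -0.0471, 0.1216]
ee_rot: [3.126, 0.265, -0.013]
force: [-0.4, 1.2, -3.0]
width: 0.261
[ 0.02703707 -0.06636318]
t 18.9 p [ 0.5548 -0.0471  0.1216] yaw 9.7 tilt [-0.008 -0.005 -1.   ] F [-0.4  1.2 -3. ] w 24.0 j [-0.09  0.44  0.1   1.87 -0.05  0.85 -1.37]
```

View pics/w9.png

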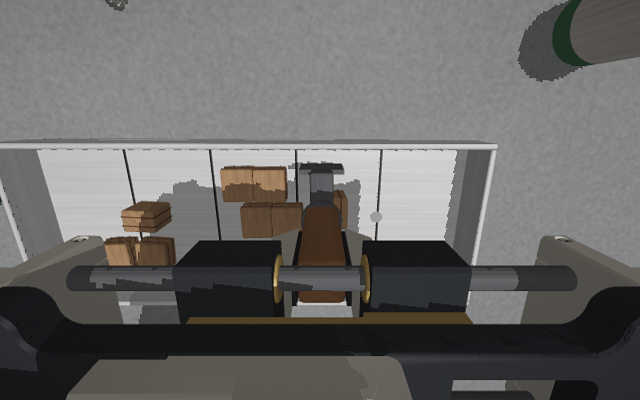

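View pics/s9.png

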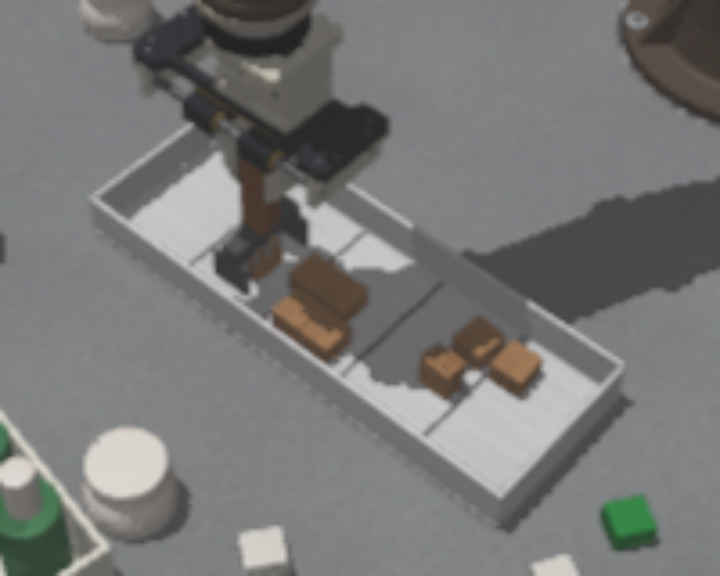

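```bash
python3 -m crank '[[[0,1.2,0],0,255],[[0,1.2,0],0,255],[[0,0.2,1.4],0,255],[[0,0,1.1],0,255],[[0,0,0],0,255]]' 55
python3 - <<'E'
from h import *
s,p,R=pose(); print(totray(p))
go((*fromtray((.03,-.15)),.0945),yaw=9.7)
im,d,c,W=grab("wrist");cv2.imwrite("pics/w10.png",im[:,:,::-1])
E
```

```text
clock: 19.5
position: [0.57, -0.0717, 0.1041]
ee_rot: [3.124, 0.267, 0.023]
force: [9.8, 2.5, 39.1]
width: 0.263
[ 0.03782911 -0.09318623]
t 19.5 p [ 0.57   -0.0717  0.1041] yaw 9.8 tilt [ 0.015 -0.005 -1.   ] F [ 9.8  2.5 39.1] w 24.2 j [-0.04  0.47  0.1   1.86 -0.06  0.8  -1.31]
  leg cm [-0.8   5.67  1.  ]
  turn 0.1
```

View pics/w10.png

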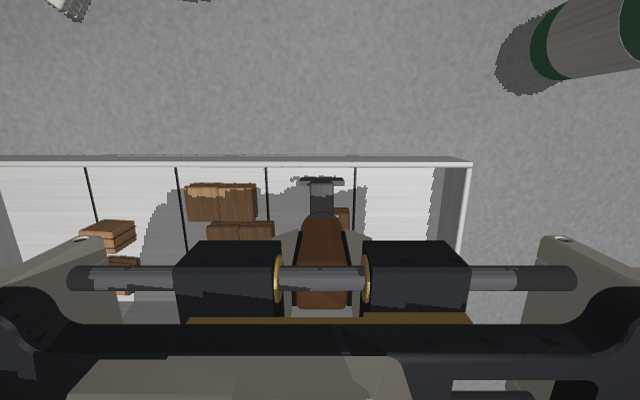

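```bash
python3 -m crank '[[[0,0,-2],0,255],[[0,0,-3],0,255],[[0,-1,-3],0,255],[[-4,0,-2],0,255],[[-4,0,0],0,255]]' 55
python3 -m crank '[[[-4.5,0,0],0,255]]'
python3 - <<'E'
from h import *
s,p,R=pose(); print(totray(p))
go()
im,d,c,W=grab("wrist");cv2.imwrite("pics/w11.png",im[:,:,::-1])
im,d,c,W=grab("scene");cv2.imwrite("pics/s11.png",cv2.resize(im[130:290,230:430,::-1],None,fx=3.6,fy=3.6))
E
```

```text
clock: 20.05
position: [0.4806, -0.0749, 0.1999]
ee_rot: [3.125, 0.268, -0.004]
force: [-0.4, -1.1, -2.3]
width: 0.253
clock: 20.15
position: [0.4344, -0.0827, 0.1984]
ee_rot: [3.125, 0.267, -0.009]
force: [0.0, -0.7, -2.8]
width: 0.256
[-0.09763275 -0.08120419]
t 20.15 p [ 0.4344 -0.0827  0.1984] yaw 9.8 tilt [-0.005 -0.006 -1.   ] F [ 0.  -0.7 -2.8] w 23.6 j [-0.04  0.17  0.12  2.04 -0.02  0.94 -1.31]
```

View pics/w11.png

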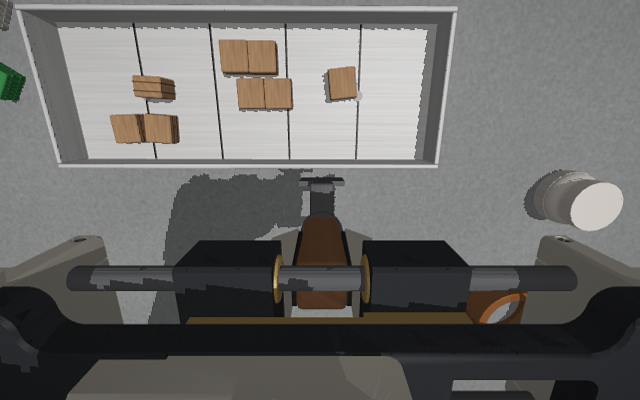

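View pics/s11.png

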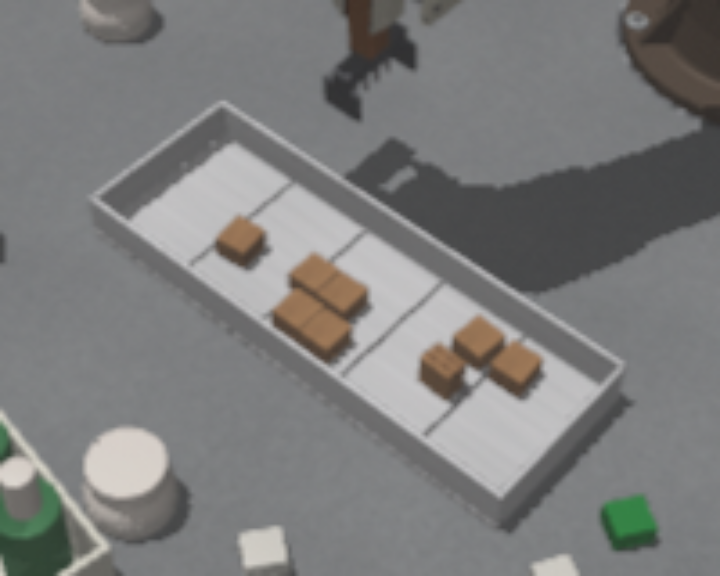

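```bash
cat > bl.py <<'E'
from h import *
import sys
im,d,c,W=grab("wrist"); t=totray(W); z=W[...,2]
hsv=cv2.cvtColor(im,cv2.COLOR_RGB2HSV)
br=(hsv[...,0]<22)&(hsv[...,1]>60)&(abs(t[...,0])<.08)&(abs(t[...,1])<.215)&(z>.018)&(z<.06)
n,l,st,_=cv2.connectedComponentsWithStats(br.astype(np.uint8))
for i in range(1,n):
    if st[i,4]<150: continue
    q=t[l==i]*1000; r=cv2.minAreaRect(q.astype(np.float32)); print(st[i,:4],"x",np.round(q[:,0].min()),np.round(q[:,0].max()),"y",np.round(q[:,1].min()),np.round(q[:,1].max()),"z",np.round(np.percentile(z[l==i],[50,97])*1000),"ang",round(r[2]),np.round(r[1]))
fl=(z<.012)&(abs(t[...,0])<.07)&(abs(t[...,1])<.2); print("floor z",np.nanmedian(z[fl]))
g=(z>.041)&(z<.05)&(abs(t[...,0])<.1)&(abs(t[...,1])<.23)&~br
print("rim",np.round(np.percentile(t[g],[0.5,99.5],axis=0)*1000))
r=np.zeros(z.shape,bool); r[100:240,280:360]=True
p=pose()[1]; zz=p[2]-.089
s=r&(z>zz+.036)&(z<zz+.05)&(~br); 
if s.any(): print("bar rel tcp: y",np.round((t[s].min(0)-totray(p))*1000),np.round((t[s].max(0)-totray(p))*1000),"z-tcp",np.median(z[s])-p[2])
E
python3 bl.py
```

```text
[217  32  60  34] x 24.0 56.0 y -32.0 28.0 z [26. 28.] ang 90 [60. 32.]
[328  59  29  34] x -3.0 30.0 y -121.0 -89.0 z [26. 28.] ang 6 [31. 30.]
[130  68  39  25] x -3.0 20.0 y 89.0 120.0 z [36. 38.] ang 87 [31. 22.]
[235  71  57  31] x -13.0 18.0 y -48.0 12.0 z [26. 28.] ang 90 [60. 31.]
[108 107  66  31] x -52.0 -19.0 y 90.0 159.0 z [26. 28.] ang 90 [68. 33.]
floor z 0.004354728735597712
rim [[ -77. -214.]
 [  78.  215.]]
bar rel tcp: y [ 3. -9.] [26.  9.] z-tcp -0.04112872436056919
```

Run:
```python
from h import *
s,p,R=pose()
a=fromtray((.014,-.077)); go((*a,.185),(*a,.091),yaw=9.7)
```

```text
t 20.3 p [ 0.432  -0.0832  0.1978] yaw 9.6 tilt [-0.009 -0.005 -1.   ] F [ 0.6 -0.  -2.3] w 23.9 j [-0.04  0.17  0.12  2.04 -0.02  0.94 -1.31]
  leg cm [11.43 -0.45  1.17]
  leg cm [ 0.09 -0.03  9.4 ]
  turn -0.1
```

```bash
python3 -m crank '[[[3.8,-0.2,0.4],0,255],[[3.8,-0.2,0.4],0,255],[[3.8,-0.1,0.4],0,255],[[0.1,0,3],0,255],[[0,0,2.3],0,255]]' 55
python3 -m crank '[[[0,0,0.5],0,255]]'
python3 - <<'E'
from h import *
s,p,R=pose(); print(totray(p)); a=fromtray((.014,-.077)); go((*a,.091),yaw=9.7)
E
```

```text
clock: 20.8
position: [0.5489, -0.0577, 0.1303]
ee_rot: [3.125, 0.268, -0.011]
force: [-1.3, -0.3, -3.2]
width: 0.255
clock: 20.9
position: [0.5459, -0.0581, 0.1239]
ee_rot: [3.126, 0.267, -0.019]
force: [-1.7, -0.7, -2.8]
width: 0.257
[ 0.01637921 -0.07576321]
t 20.9 p [ 0.5459 -0.0581  0.1239] yaw 9.8 tilt [-0.012 -0.005 -1.   ] F [-1.7 -0.7 -2.8] w 23.7 j [-0.07  0.43  0.1   1.88 -0.05  0.85 -1.35]
  leg cm [-0.2   0.11  3.3 ]
  turn 0.1
```

```bash
python3 -m crank '[[[-0.2,0.1,1],0,255],[[0,0,1],0,255]]' 55
python3 -m crank '[[[0,0,0.8],0,255],[[0,0,0.4],0,255]]' 55
python3 - <<'E'
from h import *
s,p,R=pose(); print(totray(p)); a=fromtray((.016,-.148)); go((*a,.0905),yaw=9.7)
E
```

```text
clock: 21.1
position: [0.5455, -0.0601, 0.107]
ee_rot: [3.125, 0.265, -0.01]
force: [-0.4, -0.2, -3.3]
width: 0.259
clock: 21.3
position: [0.5446, -0.0597, 0.0944]
ee_rot: [3.126, 0.266, -0.013]
force: [-1.0, -0.0, -2.4]
width: 0.261
[ 0.01483784 -0.07708839]
t 21.3 p [ 0.5446 -0.0597  0.0944] yaw 9.7 tilt [-0.008 -0.005 -1.   ] F [-1.  -0.  -2.4] w 24.0 j [-0.06  0.46  0.1   1.91 -0.05  0.78 -1.34]
  leg cm [0.11 7.09 0.41]
  turn 0.0
```

```bash
python3 -m crank '[[[0,1.2,0.1],0,255],[[0,1.2,0.1],0,255],[[0,1.2,0],0,255],[[0,1.2,0],0,255],[[0,1.2,0],0,255]]' 55
python3 -m crank '[[[0,1.1,0],0,255],[[0,0,0],0,255]]' 55
python3 - <<'E'
from h import *
s,p,R=pose(); print(totray(p)); go()
im,d,c,W=grab("scene");cv2.imwrite("pics/s12.png",cv2.resize(im[130:290,230:430,::-1],None,fx=3.6,fy=3.6))
E
```

```text
clock: 21.8
position: [0.555, -0.1204, 0.0932]
ee_rot: [3.125, 0.264, -0.012]
force: [-0.5, -0.6, -2.5]
width: 0.258
clock: 22.0
position: [0.5568, -0.1322, 0.0931]
ee_rot: [3.125, 0.261, -0.012]
force: [-0.1, -0.5, -2.9]
width: 0.258
[ 0.01463226 -0.15063932]
t 22.0 p [ 0.5568 -0.1322  0.0931] yaw 9.6 tilt [-0.007 -0.006 -1.   ] F [-0.1 -0.5 -2.9] w 23.7 j [ 0.06  0.5   0.11  1.85 -0.06  0.8  -1.21]
```

View pics/s12.png

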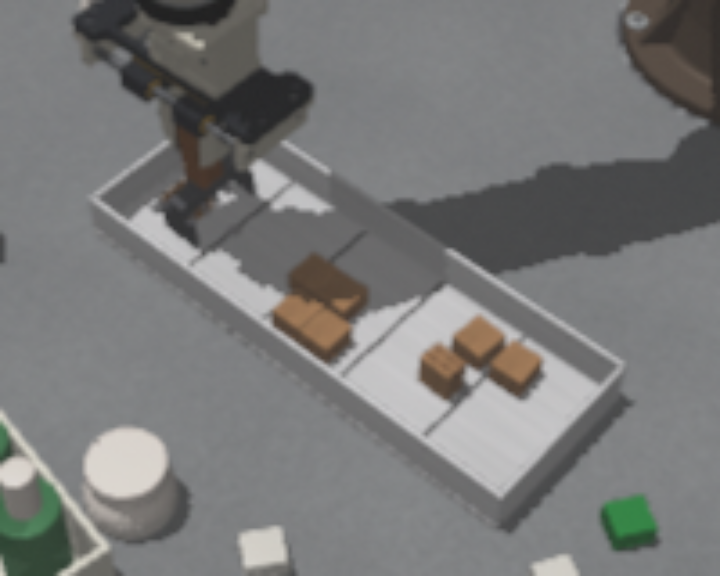

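```bash
python3 -m crank '[[[0,-0.6,-1],0,255],[[0,-0.6,-3],0,255],[[0,-0.6,-4],0,255],[[0,-4,-2],-8.5,255],[[0,0,0],-8.5,255]]' 55
python3 -m crank '[[[0,0,0],-8.5,255],[[0,0,0],-8.5,255],[[0,0,0],-8.5,255],[[0,0,0],-8.5,255],[[0,0,0],-8.5,255]]'
python3 -m crank '[[[0,0,0],-8.5,255],[[0,0,0],-8.5,255],[[0,0,0],-8.5,255],[[0,0,0],-5,255]]'
python3 - <<'E'
from h import *
s,p,R=pose(); print(totray(p)); a=fromtray((.044,.074)); go((*a,.185),(*a,.091),yaw=99.7)
E
```

```text
clock: 22.55
position: [0.5491, -0.0647, 0.1969]
ee_rot: [3.05, 0.746, -0.003]
force: [-0.0, 0.7, -3.9]
width: 0.258
clock: 23.05
position: [0.5473, -0.0704, 0.1935]
ee_rot: [2.578, 1.795, -0.014]
force: [-0.0, 0.3, -2.5]
width: 0.257
clock: 23.45
position: [0.5473, -0.0705, 0.1935]
ee_rot: [-2.015, -2.407, 0.014]
force: [0.2, 0.2, -2.2]
width: 0.259
[ 0.01567424 -0.08823324]
t 23.45 p [ 0.5473 -0.0705  0.1935] yaw 100.2 tilt [-0.007 -0.005 -1.   ] F [ 0.2  0.2 -2.2] w 23.8 j [ 0.2   0.37 -0.23  1.78  0.1   1.02  0.11]
  leg cm [16.2   2.97  0.76]
  leg cm [0.04 0.08 9.4 ]
  turn 0.5
```

```bash
python3 -m crank '[[[4,0.7,0.2],0.4,255],[[4,0.7,0.2],0,255],[[4,0.8,0.2],0,255],[[4.2,0.8,0.2],0,255],[[0,0,3],0,255]]' 55
python3 -m crank '[[[0,0,2],0,255],[[0,0,0],0,255]]'
python3 bl.py
python3 - <<'E'
from h import *
s,p,R=pose(); print(totray(p)); a=fromtray((.044,.074)); go((*a,.091),yaw=99.7)
im,d,c,W=grab("wrist");cv2.imwrite("pics/w13.png",im[:,:,::-1])
E
```

```text
clock: 23.95
position: [0.5519, 0.103, 0.1578]
ee_rot: [-2.021, -2.405, -0.002]
force: [1.6, 0.7, -4.5]
width: 0.259
clock: 24.15
position: [0.5478, 0.0934, 0.132]
ee_rot: [-2.027, -2.393, 0.02]
force: [-0.4, 0.1, -2.8]
width: 0.255
[218 106  40  35] x -51.0 -19.0 y 129.0 159.0 z [26. 28.] ang 2 [32. 30.]
[224 146  36  33] x -52.0 -18.0 y 92.0 124.0 z [26. 28.] ang 86 [30. 33.]
[274 148  26  35] x -2.0 21.0 y 91.0 121.0 z [36. 38.] ang 87 [30. 22.]
floor z 0.004377903670099679
rim [[-77.  39.]
 [ 82. 216.]]
bar rel tcp: y [-13.   2.] [12. 30.] z-tcp -0.04176659609147214
[0.04482935 0.07289902]
t 24.2 p [0.5489 0.0932 0.1336] yaw 99.4 tilt [-0.01  -0.006 -1.   ] F [ 1.  -0.3 -2.6] w 23.9 j [-0.07  0.45 -0.27  1.83  0.15  0.9  -0.24]
  leg cm [ 0.13 -0.04  4.26]
  turn -0.3
```

View pics/w13.png

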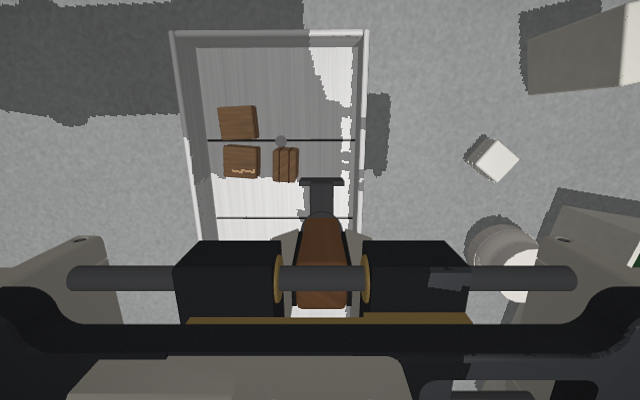

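```bash
python3 -m crank '[[[0.1,0,2],0,255],[[0,0,1],0,255],[[0,0,0.8],0,255],[[0,0,0.2],0,255]]' 55
python3 - <<'E'
from h import *
s,p,R=pose(); print(totray(p)); a=fromtray((.044,-.023)); go((*a,.0915),yaw=99.7)
E
```

```text
clock: 24.65
position: [0.5506, 0.0987, 0.098]
ee_rot: [-2.028, -2.395, 0.004]
force: [-13.1, 12.5, 39.4]
width: 0.26
[0.04735627 0.07801801]
t 24.65 p [0.5506 0.0987 0.098 ] yaw 99.5 tilt [-0.004  0.    -1.   ] F [-13.1  12.5  39.4] w 23.9 j [-0.08  0.49 -0.26  1.86  0.17  0.82 -0.26]
  leg cm [-10.1   -0.3    0.64]
  turn -0.2
```

```bash
python3 -m crank '[[[0,0,-1],0,255]]' 55
python3 - <<'E'
from h import *
s,p,R=pose(); print(totray(p)); go()
im,d,c,W=grab("scene");cv2.imwrite("pics/s13.png",cv2.resize(im[130:290,230:430,::-1],None,fx=3.6,fy=3.6))
im,d,c,W=grab("wrist");cv2.imwrite("pics/w14.png",im[:,:,::-1])
E
```

```text
clock: 24.75
position: [0.5498, 0.0954, 0.1054]
ee_rot: [-2.029, -2.395, 0.011]
force: [-0.3, -0.1, -2.4]
width: 0.257
[0.04604794 0.07487524]
t 24.75 p [0.5498 0.0954 0.1054] yaw 99.4 tilt [-0.007 -0.004 -1.   ] F [-0.3 -0.1 -2.4] w 23.6 j [-0.08  0.48 -0.26  1.85  0.16  0.84 -0.26]
```

View pics/s13.png

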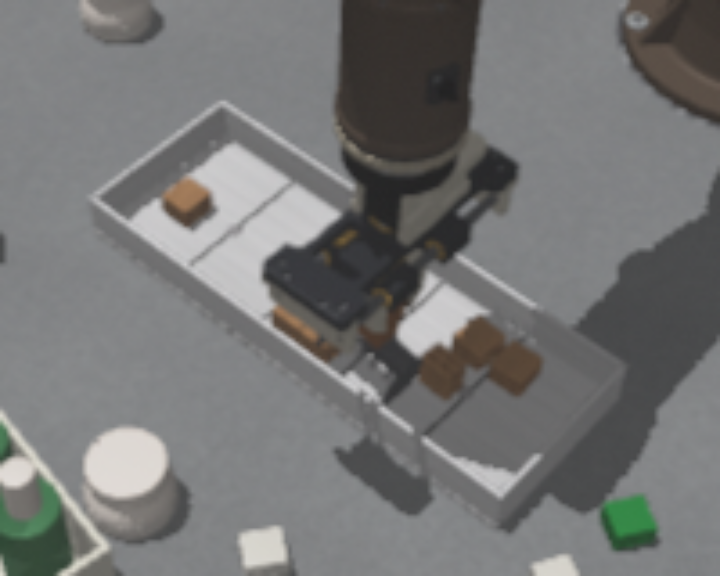

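View pics/w14.png

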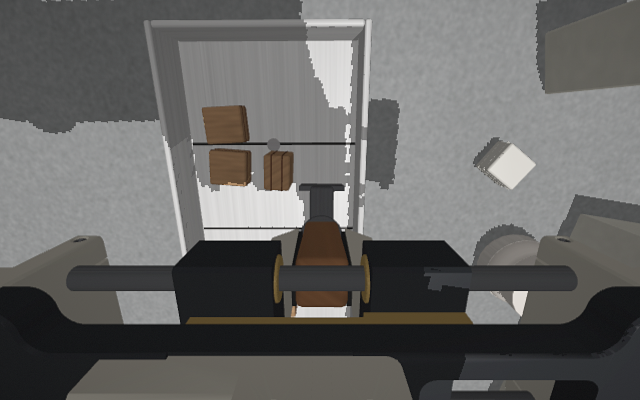

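Run:
```python
from h import *
im,d,c,W=grab("wrist"); s,p,R=pose(); z=W[...,2]
L=(W-p)@R  # tool frame
for nm,(r0,r1,c0,c1) in {"bar":(190,216,313,330),"plate":(185,190,303,342),"handle":(222,305,302,345)}.items():
    q=L[r0:r1,c0:c1].reshape(-1,3)*1000; q=q[q[:,2]<80]
    if nm=="bar": print(np.polyfit(q[:,0],q[:,2],1), np.polyfit(q[:,1],q[:,2],1))
    print(nm,np.round(np.percentile(q,[2,50,98],axis=0),1))
q=L[225:300,310:335].reshape(-1,3)*1000
# front face of handle (facing +x): x vs z
print(np.polyfit(q[:,2],q[:,0],1),np.percentile(q,[2,50,98],axis=0))
```

```text
[ 0.16723251 35.58504155] [4.80298833e-03 3.82943693e+01]
bar [[ 6.9 -5.6 36.1]
 [16.3  0.3 38.3]
 [25.4  6.3 40.4]]
plate [[ 22.5 -13.9  39.4]
 [ 25.3   1.1  53. ]
 [ 27.5  16.   58.9]]
handle [[ -2.9  -9.5 -84.2]
 [ 15.3   1.  -49.2]
 [ 31.8  12.2  27.8]]
 ** On entry to DLASCL parameter number  4 had an illegal value
 ** On entry to DLASCL parameter number  4 had an illegal value
 ** On entry to DLASCL parameter number  4 had an illegal value
 ** On entry to DLASCL parameter number  4 had an illegal value
 ** On entry to DLASCL parameter number  5 had an illegal value
 ** On entry to DLASCL parameter number  4 had an illegal valueTraceback (most recent call last):
  File "<stdin>", line 10, in <module>
    c, resids, rank, s = lstsq(lhs, rhs, rcond)
                         ~~~~~^^^^^^^^^^^^^^^^^
    x, resids, rank, s = _umath_linalg.lstsq(a, b, rcond,
                         ~~~~~~~~~~~~~~~~~~~^^^^^^^^^^^^^
                                             signature=signature)
                                             ^^^^^^^^^^^^^^^^^^^^
    raise LinAlgError("SVD did not converge in Linear Least Squares")
numpy.linalg.LinAlgError: SVD did not converge in Linear Least Squares
```

```bash
python3 -m crank '[[[1,0,0],0,255],[[1.2,0,0],0,255],[[0,0,0.5],0,255]]' 10
python3 -m crank '[[[0,0,0.3],0,255],[[0,0,0.2],0,255]]' 10
python3 -m crank '[[[0,0,0.3],0,255],[[0,0,0],0,255]]' 10
python3 - <<'E'
from h import *
im,d,c,W=grab("wrist"); s,p,R=pose(); print(totray(p)); go()
L=(W-p)@R
q=L[190:216,313:330].reshape(-1,3)*1000; q=q[(q[:,2]<80)&(q[:,2]>25)]; print(np.polyfit(q[:,0],q[:,2],1),np.percentile(q,[2,98],axis=0))
E
```

```text
clock: 25.2
position: [0.5459, 0.1181, 0.0988]
ee_rot: [-2.028, -2.395, 0.011]
force: [-0.5, -0.2, -3.1]
width: 0.258
clock: 25.4
position: [0.5458, 0.1146, 0.0929]
ee_rot: [-2.032, -2.393, 0.016]
force: [0.3, 0.5, -2.8]
width: 0.262
clock: 25.6
position: [0.5459, 0.1144, 0.0902]
ee_rot: [-2.032, -2.392, 0.015]
force: [0.1, 0.5, -2.5]
width: 0.262
[0.04555195 0.09438382]
t 25.65 p [0.546  0.1145 0.0905] yaw 99.3 tilt [-0.008 -0.006 -1.   ] F [-0.3 -0.  -3.2] w 23.9 j [-0.12  0.5  -0.26  1.87  0.17  0.81 -0.31]
[ 0.16698917 37.00343611] [[ 6.50916515 -6.31665726 37.36165285]
 [24.84972239  5.59901905 41.79519613]]
```

```bash
python3 -m crank '[[[0,0,0.3],0,255],[[0,0,0],0,255]]' 10
python3 -m crank '[[[0,0,0.3],0,255],[[0,0,0],0,255]]' 10
cat > lv.py <<'E'
from h import *
im,d,c,W=grab("wrist"); s,p,R=pose(); print(totray(p)); go()
L=(W-p)@R
q=L[190:216,313:330].reshape(-1,3)*1000; q=q[(q[:,2]<80)&(q[:,2]>20)]; print(np.polyfit(q[:,0],q[:,2],1),np.percentile(q,[2,98],axis=0))
E
python3 lv.py
```

```text
clock: 25.85
position: [0.5466, 0.1146, 0.0883]
ee_rot: [-2.033, -2.393, 0.013]
force: [-0.7, -1.2, 2.8]
width: 0.261
clock: 26.05
position: [0.5467, 0.1142, 0.0857]
ee_rot: [-2.034, -2.393, 0.014]
force: [-1.7, -2.2, 8.7]
width: 0.265
[0.04612905 0.09401428]
t 26.1 p [0.5467 0.1142 0.0857] yaw 99.3 tilt [-0.006 -0.006 -1.   ] F [-2.  -2.5  8.5] w 23.8 j [-0.12  0.51 -0.26  1.87  0.18  0.8  -0.31]
[ 0.15472818 33.75227722] [[ 7.43026206 -6.08620614 34.19348784]
 [25.60356364  5.65588584 38.50938907]]
```

```bash
python3 -m crank '[[[0,0,-0.4],0,255],[[0,0,0],0,140],[[0,0,0],0,140],[[0,0,0],0,140],[[0,0,0],0,140]]' 10
cat > lv.py <<'E'
from h import *
im,d,c,W=grab("wrist"); s,p,R=pose(); print(totray(p)); go()
L=(W-p)@R
cv2.imwrite("pics/lv%d.png"%(s['clock']*100),im[:,:,::-1])
q=L[190:216,313:330].reshape(-1,3)*1000; q=q[(q[:,2]<80)&(q[:,2]>20)]; print(np.polyfit(q[:,0],q[:,2],1),np.percentile(q,[2,98],axis=0))
im,d,c,W=grab("scene");cv2.imwrite("pics/ls%d.png"%(s['clock']*100),cv2.resize(im[130:290,230:430,::-1],None,fx=3.6,fy=3.6))
E
python3 lv.py; ls -t pics | head -2
```

```text
clock: 26.6
position: [0.5461, 0.115, 0.0887]
ee_rot: [-2.032, -2.393, 0.014]
force: [0.6, -0.2, -0.6]
width: 0.447
[0.04570149 0.0948224 ]
t 26.65 p [0.5461 0.115  0.0886] yaw 99.3 tilt [-0.008 -0.005 -1.   ] F [1.1 0.3 0.2] w 41.5 j [-0.12  0.5  -0.26  1.87  0.18  0.8  -0.31]
[ 0.55494217 34.55992129] [[ 5.55818721 -6.21867035 39.09579303]
 [20.6000688   5.84939945 58.13095911]]
ls2665.png
lv2665.png
```

View pics/lv2665.png

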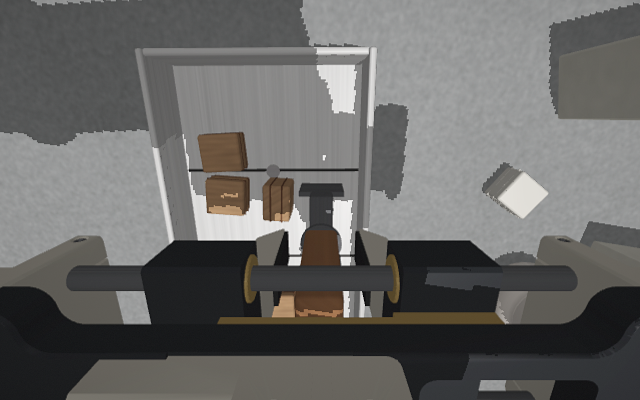

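View pics/ls2665.png

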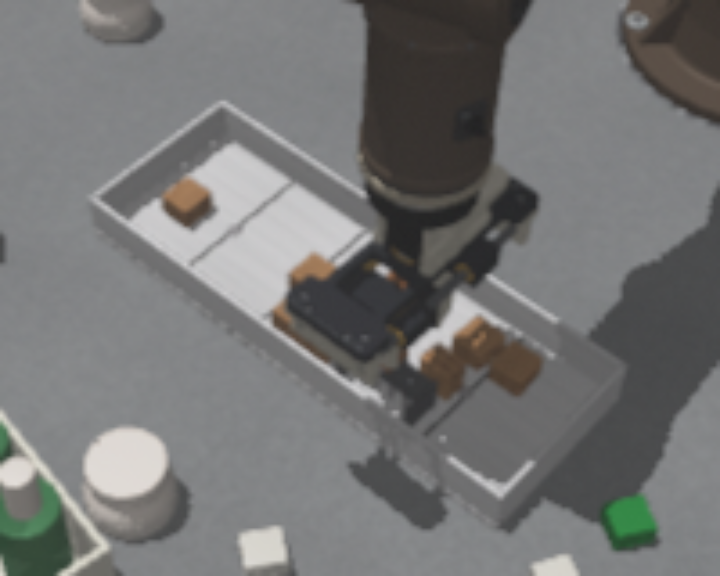

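Run:
```python
from h import *
im,d,c,W=grab("wrist"); s,p,R=pose(); L=(W-p)@R*1000
q=L[198:222,313:330].reshape(-1,3); q=q[(q[:,2]<80)&(q[:,2]>20)]; print(np.polyfit(q[:,0],q[:,2],1),np.percentile(q,[2,98],axis=0))
q=L[184:192,303:342].reshape(-1,3);print("plate",np.percentile(q,[2,50,98],axis=0))
q=L[240:264,308:334].reshape(-1,3); q=q[np.isfinite(q[:,0])];print("handle x(z)",np.polyfit(q[:,2],q[:,0],1),np.percentile(q,[2,50,98],axis=0))
```

```text
[-6.94720666e-03  4.03293581e+01] [[ 0.68224631 -6.24938899 39.08191886]
 [18.91338084  5.83813849 41.36666739]]
plate [[ 20.12910493 -14.91647734  54.47904047]
 [ 20.48505459   0.6122307   66.04552245]
 [ 20.82096618  16.19021136  79.05465038]]
handle x(z) [ 2.57451873e-03 -4.80279186e+00] [[ -5.4442019   -8.40146717 -13.16209718]
 [ -4.7813784   -0.45546607   1.1555185 ]
 [ -4.19446893   7.41582746  17.86645425]]
```

```bash
python3 -m crank '[[[-1.65,0,0],0,140],[[0,0,0],0,255],[[0,0,0],0,255],[[0,0,0],0,255],[[0,0,0],0,255]]' 55
python3 - <<'E'
from h import *
im,d,c,W=grab("wrist"); s,p,R=pose(); L=(W-p)@R*1000;cv2.imwrite("pics/w15.png",im[:,:,::-1])
print(totray(p)); a=fromtray((.044,-.023)); go((*a,.0895),yaw=99.7)
E
python3 bl.py
```

```text
clock: 27.25
position: [0.5488, 0.0985, 0.0888]
ee_rot: [-2.032, -2.393, 0.014]
force: [0.5, -2.0, -0.8]
width: 0.257
[0.04561304 0.07819098]
t 27.3 p [0.5488 0.0985 0.0888] yaw 99.3 tilt [-0.008 -0.006 -1.   ] F [-0.3 -0.6  0. ] w 23.7 j [-0.09  0.5  -0.26  1.87  0.18  0.8  -0.28]
  leg cm [-10.12  -0.1   -0.02]
  turn -0.4
[195 111  48  41] x -51.0 -18.0 y 129.0 159.0 z [26. 28.] ang 2 [32. 30.]
[203 157  43  40] x -52.0 -18.0 y 92.0 124.0 z [26. 27.] ang 85 [30. 32.]
[261 160  31  42] x -2.0 21.0 y 91.0 121.0 z [36. 38.] ang 87 [30. 22.]
[301 308  33   9] x 25.0 56.0 y -27.0 -17.0 z [26. 27.] ang 89 [10. 30.]
floor z 0.004380933546989921
rim [[-77.  45.]
 [ 82. 216.]]
bar rel tcp: y [-33.   3.] [15. 37.] z-tcp -0.04057413412954123
```

View pics/w15.png

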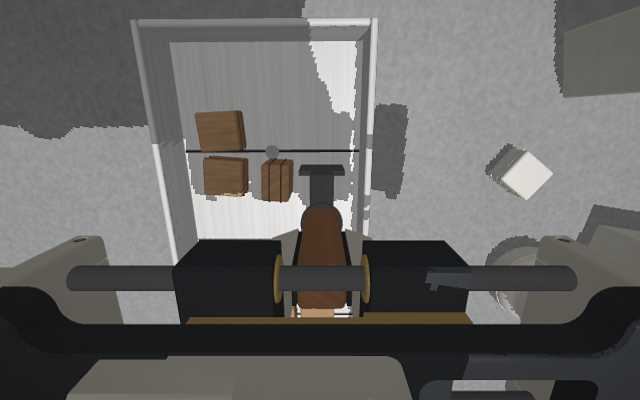

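```bash
python3 -m crank '[[[-0.5,0,-0.15],0,255],[[-1.2,0,0],0,255],[[-1.2,0,0],0,255],[[-1.2,0,0],0,255],[[-1.2,0,0],0,255]]' 55
python3 - <<'E'
from h import *
s,p,R=pose()
print(totray(p)); a=fromtray((.044,-.023)); go((*a,.0905),yaw=99.7)
E
```

```text
clock: 27.85
position: [0.5575, 0.0446, 0.0904]
ee_rot: [-2.033, -2.392, 0.015]
force: [0.0, -0.5, -3.3]
width: 0.262
[0.04511172 0.0235752 ]
t 27.85 p [0.5575 0.0446 0.0904] yaw 99.3 tilt [-0.008 -0.006 -1.   ] F [ 0.  -0.5 -3.3] w 24.1 j [ 0.01  0.5  -0.25  1.86  0.17  0.81 -0.18]
  leg cm [-4.66 -0.08  0.01]
  turn -0.4
```

```bash
python3 -m crank '[[[-1.2,0,0],0,255],[[-1.2,0,0],0,255],[[-1.2,0,0],0,255],[[-1,0,0],0,255],[[0,0,0],0,255]]' 55
python3 -m crank '[[[0.6,0,0],0,255],[[0.6,0,-3],0,255],[[0,0,-4],0,255],[[0,0,-2],0,255]]' 55
python3 - <<'E'
from h import *
s,p,R=pose()
print(totray(p)); go()
im,d,c,W=grab("scene");cv2.imwrite("pics/s16.png",cv2.resize(im[130:290,230:430,::-1],None,fx=3.6,fy=3.6))
E
```

```text
clock: 28.35
position: [0.5651, -0.0013, 0.0906]
ee_rot: [-2.035, -2.391, 0.015]
force: [0.4, 0.4, -2.1]
width: 0.26
clock: 28.75
position: [0.5645, 0.0157, 0.1837]
ee_rot: [-2.03, -2.397, 0.009]
force: [1.4, -0.2, -2.6]
width: 0.258
[ 0.04716291 -0.00613768]
t 28.75 p [0.5645 0.0157 0.1837] yaw 99.5 tilt [-0.004 -0.004 -1.   ] F [ 1.4 -0.2 -2.6] w 23.7 j [ 0.08  0.4  -0.27  1.76  0.13  1.01 -0.08]
```

View pics/s16.png

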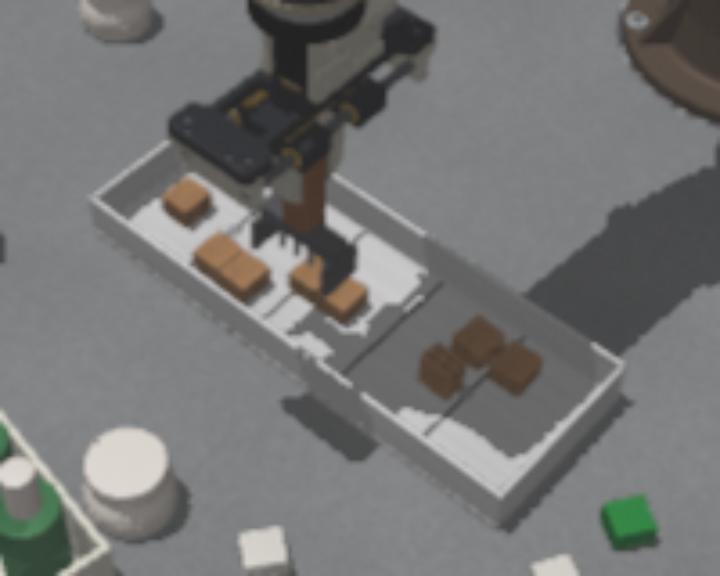

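Run:
```python
from h import *
a=fromtray((-.016,.106)); go((*a,.165),(*a,.1155),yaw=99.7)
```

```text
t 28.8 p [0.5658 0.0157 0.1861] yaw 99.5 tilt [-0.001 -0.004 -1.   ] F [ 0.8  0.7 -0.3] w 23.7 j [ 0.08  0.4  -0.27  1.75  0.13  1.01 -0.08]
  leg cm [11.22 -6.48  2.08]
  leg cm [0.02 0.01 4.95]
  turn -0.2
```

```bash
python3 -m crank '[[[3.8,-2.2,0.5],0,255],[[3.8,-2.2,0.5],0,255],[[3.6,-2.1,0.5],0,255],[[0,0,2],0,255],[[0,0,1.5],0,255]]' 55
python3 -m crank '[[[0,0,0.5],0,255],[[0,0,0],0,255]]' 55
python3 bl.py
python3 - <<'E'
from h import *
s,p,R=pose();print(totray(p))
a=fromtray((-.016,.106)); go((*a,.1155),yaw=99.7)
im,d,c,W=grab("wrist");cv2.imwrite("pics/w17.png",im[:,:,::-1])
E
```

```text
clock: 29.3
position: [0.4794, 0.1155, 0.13]
ee_rot: [-2.026, -2.397, 0.013]
force: [0.5, -0.7, -3.0]
width: 0.258
clock: 29.5
position: [0.4801, 0.1134, 0.125]
ee_rot: [-2.03, -2.393, 0.016]
force: [0.0, -0.5, -1.6]
width: 0.26
[288 140  35  35] x -51.0 -20.0 y 129.0 160.0 z [26. 28.] ang 3 [32. 30.]
[290 179  20  32] x -51.0 -32.0 y 93.0 124.0 z [26. 28.] ang 89 [30. 19.]
[340 181  26  36] x -3.0 20.0 y 91.0 121.0 z [36. 37.] ang 87 [30. 21.]
[329 302  24  15] x -13.0 12.0 y -31.0 -11.0 z [26. 27.] ang 1 [25. 20.]
floor z 0.004393706348451689
rim [[-77.  72.]
 [ 82. 216.]]
bar rel tcp: y [-15.   4.] [15. 37.] z-tcp -0.041133184624140146
[-0.01904281  0.10427472]
t 29.55 p [0.4807 0.1134 0.1257] yaw 99.4 tilt [-0.008 -0.005 -1.   ] F [-0.1  0.  -2.6] w 23.9 j [-0.1   0.37 -0.31  1.98  0.15  0.82 -0.33]
  leg cm [0.18 0.31 1.02]
  turn -0.3
```

View pics/w17.png

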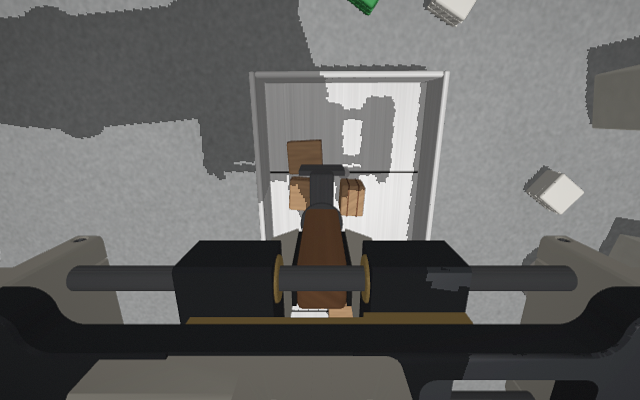

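```bash
python3 -m crank '[[[0.1,0.2,0.6],0,255],[[0,0,0.35],0,255],[[0,2,0],0,255],[[0,2.2,0],0,255]]' 55
python3 -m crank '[[[0,0,0],0,255],[[0,-1.5,-2],0,255],[[0,-1,-2],0,255]]' 55
python3 bl.py
python3 - <<'E'
from h import *
s,p,R=pose();print(totray(p)); go()
im,d,c,W=grab("scene");cv2.imwrite("pics/s18.png",cv2.resize(im[130:290,230:430,::-1],None,fx=3.6,fy=3.6))
E
```

```text
clock: 30.0
position: [0.5241, 0.1209, 0.1158]
ee_rot: [-2.032, -2.393, 0.015]
force: [0.4, -0.6, -2.4]
width: 0.257
clock: 30.3
position: [0.4981, 0.1168, 0.1556]
ee_rot: [-2.031, -2.391, 0.018]
force: [0.2, 0.0, -3.0]
width: 0.259
[274 138  33  31] x -52.0 -19.0 y 130.0 160.0 z [26. 28.] ang 3 [32. 30.]
[277 173  30  30] x -51.0 -19.0 y 92.0 124.0 z [26. 28.] ang 85 [30. 31.]
[344 175  31  29] x 22.0 53.0 y 91.0 121.0 z [26. 28.] ang 90 [30. 32.]
floor z 0.004364750814254056
rim [[-77.  58.]
 [ 82. 216.]]
bar rel tcp: y [-16.  -6.] [15. 37.] z-tcp -0.04353940353534175
[-0.00102105  0.10515331]
t 30.35 p [0.4983 0.1173 0.159 ] yaw 99.3 tilt [-0.007 -0.005 -1.   ] F [-1.7 -0.3  0. ] w 23.8 j [-0.09  0.35 -0.32  1.9   0.14  0.91 -0.31]
```

View pics/s18.png

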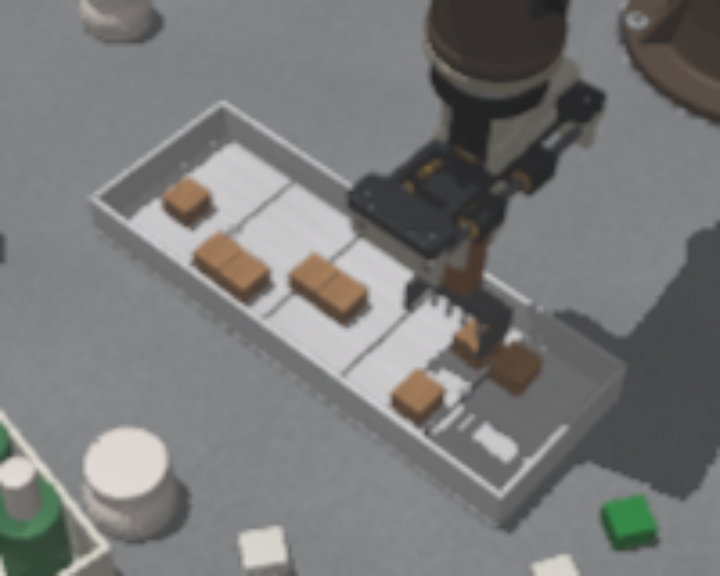

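Run:
```python
from h import *
go((.47,.40,.2),(.47,.40,.0865))
```

```text
t 30.4 p [0.4996 0.1175 0.158 ] yaw 99.3 tilt [-0.005 -0.005 -1.   ] F [ 1.1  0.1 -2.8] w 24.0 j [-0.09  0.35 -0.31  1.9   0.14  0.91 -0.31]
  leg cm [28.34  1.64 -4.32]
  leg cm [ 0.04  0.07 11.35]
```

```bash
python3 -m crank '[[[0,0,-3.3],0,255],[[4,0.3,-1],0,255],[[4,0.3,0],0,255],[[4,0.2,0],0,255],[[4,0.2,0],0,255]]' 55
python3 -m crank '[[[4,0.2,0],0,255],[[4,0.2,0],0,255],[[4,0.2,0],0,255],[[0,0,3],0,255],[[0,0,3],0,255]]' 55
python3 -m crank '[[[0,0,2],0,255],[[0,0,0],0,255]]' 55
python3 - <<'E'
from h import *
go((.47,.40,.0865))
im,d,c,W=grab("wrist"); s,p,R=pose(); L=(W-p)@R*1000;cv2.imwrite("pics/w19.png",im[:,:,::-1])
q=L[175:205,313:330].reshape(-1,3); q=q[(q[:,2]<70)&(q[:,2]>20)]; print(np.polyfit(q[:,0],q[:,2],1),np.percentile(q,[2,98],axis=0))
im,d,c,W=grab("scene");cv2.imwrite("pics/s19.png",im[:,:,::-1])
E
```

```text
clock: 30.9
position: [0.4838, 0.2781, 0.1976]
ee_rot: [-2.033, -2.392, 0.014]
force: [0.8, 0.2, -2.4]
width: 0.256
clock: 31.4
position: [0.4695, 0.3982, 0.1366]
ee_rot: [-2.029, -2.395, 0.011]
force: [1.3, -0.8, -2.5]
width: 0.258
clock: 31.6
position: [0.4682, 0.394, 0.1138]
ee_rot: [-2.031, -2.392, 0.024]
force: [0.4, -0.2, -2.4]
width: 0.261
t 31.6 p [0.4682 0.394  0.1138] yaw 99.3 tilt [-0.012 -0.01  -1.   ] F [ 0.4 -0.2 -2.4] w 24.1 j [-0.55  0.56 -0.35  1.7   0.23  0.94 -0.82]
  leg cm [0.59 0.31 2.72]
[ 0.04515664 41.1820587 ] [[14.44579173 -7.18692527 38.93492765]
 [35.3423068   4.63649689 43.69283245]]
```

View pics/w19.png

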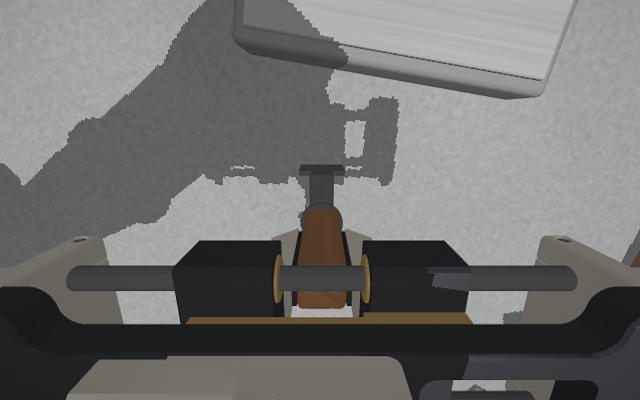

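View pics/s19.png

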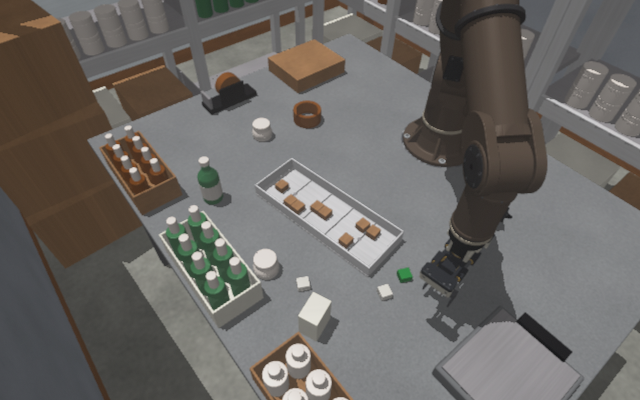

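```bash
python3 -m crank '[[[0,0,1.2],0,255],[[0,0,0.8],0,255],[[0,0,0.4],0,255],[[0,0,0.2],0,255],[[0,0,0],0,255]]' 40
python3 -m crank '[[[0,0,0.1],0,255],[[0,0,0],0,255]]'
python3 - <<'E'
from h import *
go()
E
```

```text
clock: 32.2
position: [0.4696, 0.3957, 0.0917]
ee_rot: [-2.032, -2.393, 0.014]
force: [0.1, -0.3, -2.5]
width: 0.261
clock: 32.4
position: [0.4697, 0.3959, 0.091]
ee_rot: [-2.032, -2.393, 0.014]
force: [1.1, -0.4, -3.0]
width: 0.258
t 32.4 p [0.4697 0.3959 0.091 ] yaw 99.3 tilt [-0.007 -0.005 -1.   ] F [ 1.1 -0.4 -3. ] w 23.7 j [-0.55  0.59 -0.35  1.72  0.24  0.89 -0.84]
```

```bash
python3 -m crank '[[[0,0,0.3],0,255],[[0,0,0],0,255]]'
python3 -m crank '[[[0,0,0.2],0,255],[[0,0,0],0,255]]'
python3 -m crank '[[[0,0,0.1],0,255],[[0,0,0],0,255]]'
```

```text
clock: 32.6
position: [0.4695, 0.3956, 0.0876]
ee_rot: [-2.032, -2.393, 0.015]
force: [-1.6, 0.4, -2.1]
width: 0.261
clock: 32.8
position: [0.4695, 0.3956, 0.0855]
ee_rot: [-2.032, -2.393, 0.015]
force: [0.4, 0.7, -3.3]
width: 0.259
clock: 33.0
position: [0.4696, 0.3956, 0.0847]
ee_rot: [-2.032, -2.393, 0.014]
force: [-0.8, -0.4, -3.1]
width: 0.259
```

```bash
python3 -m crank '[[[0,0,0.1],0,255],[[0,0,0],0,255]]'
python3 -m crank '[[[0,0,0.1],0,255],[[0,0,0],0,255]]'
python3 - <<'E'
from h import *
im,d,c,W=grab("wrist"); s,p,R=pose(); t=W[155:215,300:345].reshape(-1,3);  print(np.round(np.nanpercentile(t[:,2],[1,5,50,80,95]),4))
E
```

```text
clock: 33.2
position: [0.4697, 0.3958, 0.0839]
ee_rot: [-2.032, -2.393, 0.014]
force: [-0.3, -0.7, -3.0]
width: 0.259
clock: 33.4
position: [0.4697, 0.3958, 0.0838]
ee_rot: [-2.032, -2.393, 0.013]
force: [-2.0, -2.3, 6.7]
width: 0.26
[-0.0019 -0.0014  0.0198  0.0437  0.0512]
```

Contact made (+6.7 N). Release, rise, and look.

```bash
python3 -m crank '[[[0,0,0],0,110],[[0,0,0],0,110],[[0,0,0],0,110],[[0,0,0],0,110],[[0,0,0],0,110]]'
python3 - <<'E'
from h import *
im,d,c,W=grab("wrist"); s,p,R=pose(); L=(W-p)@R*1000; go();cv2.imwrite("pics/w20.png",im[:,:,::-1])
q=L[175:205,313:330].reshape(-1,3); q=q[(q[:,2]<70)&(q[:,2]>20)]; print(np.polyfit(q[:,0],q[:,2],1))
E
```

```text
clock: 33.95
position: [0.4696, 0.3957, 0.0827]
ee_rot: [-2.032, -2.393, 0.014]
force: [-0.5, -0.5, -0.4]
width: 0.563
t 34.0 p [0.4696 0.3957 0.0828] yaw 99.3 tilt [-0.008 -0.005 -1.   ] F [ 0.1  0.5 -0. ] w 52.3 j [-0.55  0.6  -0.34  1.72  0.25  0.87 -0.84]
[ 0.04244345 38.03560032]
```

View pics/w20.png

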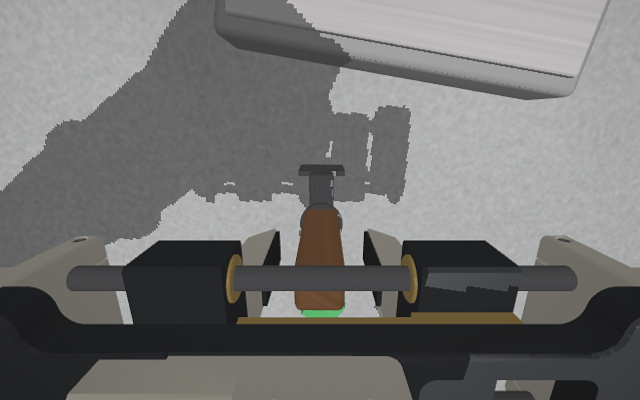

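```bash
python3 -m crank '[[[0,0,-2],0,110],[[0,0,-3],0,110],[[0,0,-4],0,110],[[0,0,-4],0,110],[[0,0,-4],0,110]]'
python3 -m crank '[[[0,-4,-2],0,110],[[0,0,0],0,110],[[0,0,0],0,110]]'
python3 - <<'E'
from h import *
go()
im,d,c,W=grab("wrist");cv2.imwrite("pics/w21.png",im[:,:,::-1])
im,d,c,W=grab("scene");cv2.imwrite("pics/s21.png",im[:,:,::-1])
im,W,t,br=traymap("top","pics/tm21.png")
cv2.imwrite("pics/t21.png",im[:,:,::-1])
z=W[...,2]; n,l,st,_=cv2.connectedComponentsWithStats(br.astype(np.uint8))
for i in range(1,n):
    if st[i,4]<40: continue
    q=t[l==i]*1000; print(np.round(q.min(0)),np.round(q.max(0)),"z",np.round(np.percentile(z[l==i],[50,97])*1000))
for nme in ["jar_a","bottle","carton","tape","rake"]:
    print(nme,[ (round(r['score'],2),np.round(r['location'],3)) for r in look_for(nme,"top")[:2]])
E
```

```text
clock: 34.5
position: [0.4706, 0.3965, 0.2544]
ee_rot: [-2.032, -2.393, 0.014]
force: [0.8, 0.7, -0.4]
width: 0.568
clock: 34.8
position: [0.4312, 0.3905, 0.2739]
ee_rot: [-2.031, -2.394, 0.012]
force: [0.7, -0.7, 0.2]
width: 0.572
t 34.8 p [0.4312 0.3905 0.2739] yaw 99.4 tilt [-0.006 -0.005 -1.   ] F [ 0.7 -0.7  0.2] w 52.6 j [-0.54  0.37 -0.4   1.58  0.15  1.23 -0.8 ]
[  20. -122.] [ 53. -62.] z [26. 31.]
[  -6. -183.] [  25. -155.] z [26. 30.]
[20. 90.] [ 51. 118.] z [25. 31.]
[-15. -47.] [16. 11.] z [26. 31.]
[-53.  92.] [-22. 122.] z [26. 30.]
[-53. 127.] [-21. 158.] z [26. 31.]
jar_a [(0.76, array([ 0.46 , -0.392,  0.051]))]
bottle [(0.55, array([ 0.726, -0.241,  0.099]))]
carton [(0.91, array([0.74 , 0.256, 0.086])), (0.52, array([ 0.568, -0.083,  0.027]))]
tape [(0.9, array([ 0.287, -0.374,  0.047]))]
rake [(0.54, array([0.477, 0.361, 0.043]))]
```

View pics/t21.png

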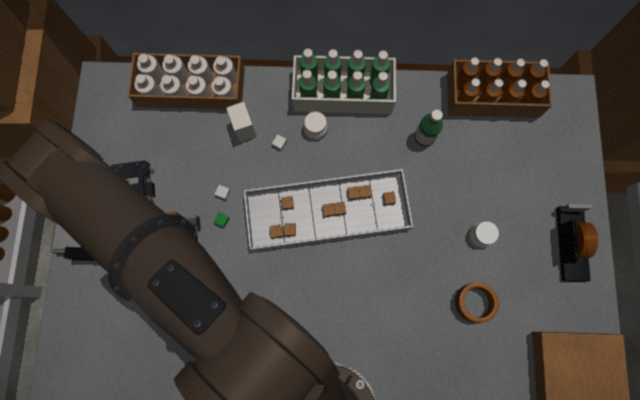

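View pics/s21.png

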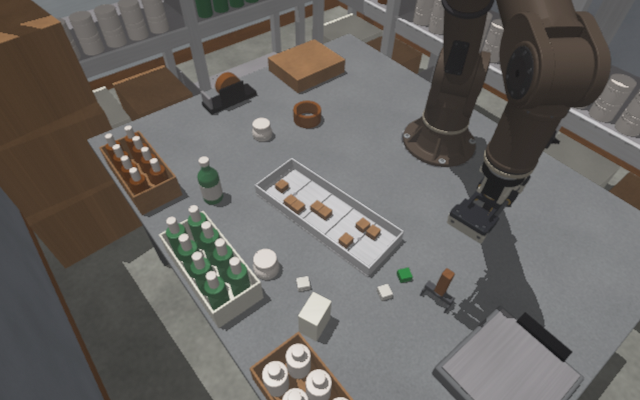

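View pics/w21.png

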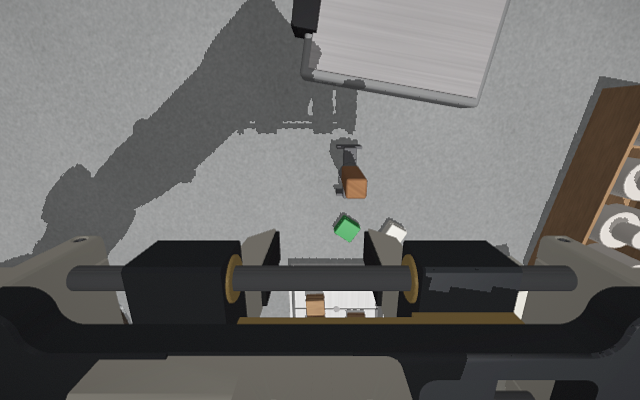

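```bash
python3 -c "
from cell import workorder,monitor
print(workorder.sign_off())"
```

```text
the job is handed in; nothing more can be done
None
```

The job is handed in, at about 35 s of the 58 s allowed. All eight blocks are spread one deep in the tray with the rake only, and the rake stands on the bench to the left of the tray, let go.

**How it went:** I pushed two columns of the heap down the tray with the rake. I then knocked the upper block off and pushed it into the end strip, pushed one column on with the rake turned sideways, and tipped the block left on its edge flat.

**Last checks (top, scene and wrist cameras):**
- **Blocks:** they lie 1, 2, 2, 2, 1 over the five strips, counting from the heap end. All tops are at about 26 mm, so none is stacked or on edge. One block in the middle strip overlaps a groove by about 5 mm, but its centre is in the strip.
- **Rake:** it is upright on the bench with the gripper clear above it.
- **Bystanders:** the bottle, carton and tape are within 4 mm of where they started. The jars and the white and green look-alikes look unmoved in the pictures. The detector labelled a different jar as jar_a in the last picture, so the jars were checked by eye only.

**What went wrong on the way:**
- An early turn drove joints 3 and 7 to their range ends and tilted the tool about 5°. I removed the tilt before gripping the rake.
- Twice the rake came down on a block, with about 39 N at the wrist, and it tilted in the grip. I let it settle on the tray floor and gripped it again. No block was displaced wrongly or left the tray.

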